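# Lift the hot smear tray off the slide warmer and let its cover down

## Task

The tray of blood smears on the slide warmer is dry and hot: take the lifter from its stand, slide its blade under the tray and carry the tray level to the cooling rack, setting it down gently, centred and square on both rails, never touching the tray with the gripper. Draw the lifter out and lay it on the bench or back in its stand, touching neither tray, rack nor warmer. Then bring the warmer's spring-loaded cover fully shut slowly, without letting it snap, and leave the other things alone.

Things in the scene. Friction and masses are not known exactly. Their poses are not given: they have to be found in the camera images.
- lifter: Lifter (spatula), loose, 0.17 kg: steel blade 100 x 66 x 2 mm, cranked neck, blue handle 18 wide (y), 20 thick, 110 long. Origin: centre of blade underside; x to the front edge (+50 mm), z up. Handle runs from x -74, z 22 back and up at 12 degrees to x -182, z 45 mm. Mass centre at x -40. Starts on the stand with blade forward and 45 degrees nose down, handle up towards the robot, free all round.
- lifter_grip (a point): Where to pinch the lifter's handle across its 18 mm width: on the handle's axis, 50 mm from its rear end; at x -133, y 0, z +35 mm in the lifter's frame. At the start about 170 mm above the bench.
- lifter_tip (a point): Middle of the blade's front edge, underside; x +50 mm in the lifter's frame.
- tray: Aluminium tray with four glass slides, loose, about 0.1 kg, hot. Flat base 92 (x) x 108 (y), 3 thick; the rim flares out and up at 40 degrees to 113 x 129, 10 high: a blade pushed along the plate wedges under the flare. Origin: centre of the base underside. Lies on the plate, axes within 0.12 rad of the warmer's, its rim 2 to 36 mm short of the fence; pushed, it slides until the fence squares it.
- warmer: Slide warmer, fixed: white cabinet 230 (x) x 200 (y), black plate on top at height 75 mm, 176 wide, from x -110 (open front, no edge) to a fence at x +100 standing 18 mm above the plate. Origin: centre of its foot on the bench; x from its front (robot side) to the rear, y to its left, where the cover is hinged.
- plate_top (a point): Middle of the warmer's plate surface, 75 mm above the bench.
- cover (a joint): Angle (rad) of the warmer's clear cover (216 x 196 x 30 mm, 0.28 kg): 0 shut, 2.0 open at its stop, leaning out to the left. Its hinges are sprung to shut: above about 1.75 its own weight, leaning back, keeps it open; below that, springs and weight pull it shut (up to 2 N at the knob) and it snaps if let go. No catch: it stays shut by itself.
- cover_knob (a point): Centre of the cover's red knob, a cylinder 18 mm in diameter, 26 long, parallel to the hinge, amid the free edge and 32 mm out from it on a 10 mm stem. Pinched on its two flat ends from above, it turns in the fingers. With the cover at q it lies, from cover_hinge in the warmer's frame, at y = -230 cos q + 15 sin q, z = 230 sin q + 15 cos q mm (shut: 95 mm above the bench).
- cover_hinge (a point): Point on the cover's hinge axis, which is parallel to the warmer's x, at mid-length: 98 mm left of the warmer's middle, 80 mm above the bench.
- rack: Cooling rack, fixed: two 6 mm rails along x at y +46 and -46 mm (86 mm clear between), tops at height 60, 130 long. Between them it is open to the front and down to a rear cross-bar at height 23 (x +66), so a blade can sink between the rails and leave to the front. At x +66 the rods rise 18 mm above the rails. Drip sheet 150 x 128 x 3. Origin: centre of its foot; x from front (robot side) to rear.
- rack_seat (a point): Middle of the rack at the height of the rail tops (60 mm): the tray's origin belongs here, its axes parallel to the rack's.
- stand: Lifter stand, fixed: blue sheet ramp at 45 degrees, 88 wide, top edge (about 97 mm) towards the robot, a lip at the low far end, cheeks 9 mm high along both sides, 82 apart. Origin: centre of its foot; x away from the robot, down the ramp.
- stain_bottle: Bystander: amber stain bottle, 48 mm diameter, 105 high; origin at its foot.
- slide_box: Bystander: blue and white slide box 87 x 102 x 34 mm; origin at the centre of its foot.
- forceps_jar: Bystander: steel jar with forceps in it, 60 mm diameter, 75 high (130 with the forceps); origin at its foot.
Things that resemble listed ones, but are neither listed nor needed, are in the scene too. What is shaped like the rack but green or pink is not meant.

How it is judged:
On the way, in this order (a step that is already met when the one before it is completed fails the run):
1. the tray is lifted clear of the warmer's plate, lying level on the lifter (z of tray in the frame of plate_top above 0.015 m and contact force between lifter and tray above 0.3 N and angle between tray's own z axis and vertical below 0.35 rad), for 0.2 s.
2. the tray lies centred and square on both rails of the rack and the lifter is drawn out from under it (horizontal distance between tray and rack_seat below 0.018 m and z of tray in the frame of rack_seat between -0.004 and 0.004 m and angle between the x axis of tray and the x axis of rack, either way round below 0.15 rad and angle between tray's own z axis and vertical below 0.08 rad and contact force between lifter and tray below 0.05 N and horizontal distance between lifter_tip and tray above 0.055 m), for 0.3 s.
3. the cover is fully shut (value of joint cover below 0.04 rad), for 0.2 s.
At the end, for the whole second after the job is handed in: Tray on both rails: centre within 18 mm of the rack's middle, base within 4 mm of the rail tops, 0.15 rad of square, 0.08 rad of level. Cover under 0.04 rad. Lifter and tray at rest; the lifter's blade lower than 90 mm and touching neither tray, rack nor warmer (horizontal distance between tray and rack_seat below 0.018 m and z of tray in the frame of rack_seat between -0.004 and 0.004 m and angle between the x axis of tray and the x axis of rack, either way round below 0.15 rad and angle between tray's own z axis and vertical below 0.08 rad and value of joint cover below 0.04 rad and contact force between lifter and tray below 0.05 N and contact force between lifter and rack below 0.05 N and contact force between lifter and warmer below 0.05 N and height (world z) of lifter below 0.09 m and linear speed of each of tray, lifter below 0.02 m/s).
It fails at once if the gripper or arm touches the hot tray (contact force between any of the fingers, the arm and tray above 0.5 N).
It fails at once if the tray is tipped more than 0.45 rad, moves faster than 0.9 m/s or gets lower than the rails (base under 50 mm) (angle between tray's own z axis and vertical above 0.45 rad or linear speed of tray above 0.9 m/s or height (world z) of tray below 0.05 m).
It fails at once if the tray is dropped on the rack (over 8 N between them) (contact force between tray and rack above 8 N).
It fails at once if the cover snaps shut (closes faster than 2.5 rad/s) (velocity of joint cover below -2.5 rad/s).
It fails at once if a bystander is pushed more than 25 mm (distance of any of stain_bottle, slide_box, forceps_jar from where it was at the start of the episode above 0.025 m).
It also fails if it takes over 72 s, if anything falls off the work surface, if the arm or the gripper's body presses on something with over 40 N, if the wrist force passes 120 N, or if a joint passes its speed limit or range.

## Robot

A 6-joint arm with a two-finger parallel gripper is mounted at the origin on the work surface. World frame = base frame: x ahead of the robot, y to its left, z up, the work surface at z = 0. Lengths are in m, angles in rad, forces in N, time in s.
With the tool pointing down it reaches from about 0.425 to 0.95 m from the base axis. Payload 14.7 kg.
Tool frame: the origin (TCP) lies midway between the tips of the shut fingers; the grasp point (between the pads) lies 19 mm behind it (r.grip_point_offset is the distance from the TCP to the grasp point, in m); z points along the fingers, x is the direction in which the jaws open and shut, and the axes are right-handed (so a half turn about z gives the same grasp; the last joint's range is limited). The gripper opens to 85 mm and grips with 20 to 120 N. Pads are 22 mm wide; open, the fingers measure 114 mm over their backs; the gripper's body (76 mm by 85 mm) begins 54 mm behind the grasp point. The pads swing forward as they close: fully open they stand 13 mm farther back than shut.
Start: joints at [-0.047, 0.48, 1.596, -0, 1.065, -0.047], TCP at [0.65, 0, 0.231] pointing down, gripper open.
Joint ranges: [-2.75, 2.75], [-0.82, 2.05], [0.23, 2.67], [-1.56, 4.7], [0.09, 2.69], [-2.92, 2.92]. Speed limits (rad/s): [1.89, 1.89, 2.39, 3.01, 3.01, 3.01].

## Interface

Orientations are given as a unit quaternion [w, x, y, z].
In Python, from plant import readout, eyes, workorder, r gives the robot as it stands.
- The arm moves only by the tool carry_out, never from a script. Its argument "deltas" is a list of rows, each an object of numbers: "grip": the finger opening in m, from 0 to 0.0854; "dx", "dy", "dz": the shift along the world's x, y, z in m; "roll": the turn about the world's z in degrees. A call has 1 to 12 rows; each row is the pose to reach, as a shift and turn from the pose measured when the call began; what a row does not reach only later rows make up. A row lasts 1/12 s, in which the tool goes at most 41.7 mm and 7.16 degrees, less where a joint would pass 70% of its speed; a pose out of reach is approached as far as the arm can. A call with a gripper value outside its range is refused whole. The fingers move at their own pace and stop on an object; "newtons" is the grip in N (left out, the last holds). Time passes only in rows, so rows that repeat a pose let the fingers close. It gives the time, the measured TCP pose, the force and the opening at its end, in the units of the state.
- readout.read_state(): the state, without advancing time (a new reading comes with each control period).
- eyes.snapshot(name): name is "scene" or "side" or "wrist"; returns (picture, depth): 420x560x3 uint8, red, green, blue; 420x560 float32, m along the optical axis (not along the pixel's ray), 0 where there is no reading.
- eyes.camera_params(name): a dict with "camera_matrix" (3x3 intrinsics, pixels), "dist" ([k1, k2, p1, p2, k3] as OpenCV has them; the pictures are not rectified), "extrinsics" (4x4, takes a point from world to camera coordinates); the wrist camera has in their place "hand_eye" (4x4, takes a point from camera to tool coordinates, whose origin is the TCP and whose axes are the tool frame's). Camera axes: x right, y down, z forward; pixel columns grow to the right and rows downward; lengths in m; the calibration is good to about 2 mm. A picture is of the moment at which its call begins: read the wrist's pose just before it. camera_params takes no time and is no camera call.
- workorder.hand_in(): hands the job in, once; it reports no verdict.
The state is a dict: "clock": time; "qpos": joint angles; "joint_velocities": joint speeds; "joint_torque": joint torques, N m; "tcp_pos": TCP position; "ee_rot": TCP orientation; "ft_force": force on the tool from outside, world axes, zero at the start; "torque": the same for the moment, N m; "width": finger opening in m.
Only numpy, scipy, OpenCV 4.12 (cv2) and the standard library are available. Lean on these libraries where they do the work, as an engineer would, in place of code of your own. Each camera call takes 0.05 s, during which the arm holds its last target. There are 200 camera calls.

## Working session

There is one attempt and no reset: what is moved stays moved. The work goes in short steps, Python scripts to look and compute and a tool call to move; the robot and the scene stay as the last step left them, time stands still between calls to the robot, and variables do not carry over. Pictures are saved under pics/ and viewed, about 8 in all and at most 12, crops included, and the job is handed in when it is done.

Besides the shell and the picture viewer there is one more tool, called by a JSON object that holds its "fn" and its "kwargs", one argument or row to a line. carry_out: Moves the arm, as the interface text tells. Its arguments: {"type":"object","properties":{"deltas":{"type":"array"},"newtons":{"type":"number"}},"required":["deltas"]}

```bash
ls; mkdir -p pics
python3 - <<'E'
from plant import readout, eyes, workorder, r
import cv2,numpy as np
print(readout.read_state(), r.grip_point_offset)
for n in ("scene","side"):
    p,d=eyes.snapshot(n); c=eyes.camera_params(n); print(n,c)
    cv2.imwrite(f"pics/{n}0.png",p[...,::-1]); np.savez(f"pics/{n}0.npz",p=p,d=d)
a=cv2.imread("pics/scene0.png");cv2.imwrite("pics/scene0b.png",cv2.resize(a,(800,600)))
a=cv2.imread("pics/side0.png");cv2.imwrite("pics/side0b.png",cv2.resize(a,(800,600)))
E
```

```text
pics
{'clock': 0.0, 'qpos': array([-4.65817090e-02,  4.80830671e-01,  1.59685827e+00, -7.75464346e-07,
        1.06510247e+00, -4.65894539e-02]), 'joint_velocities': array([ 1.27407271e-03, -9.25018984e-05, -6.73263938e-04,  1.53835962e-04,
       -1.52816325e-03,  7.50848851e-04]), 'joint_torque': array([ 2.41355090e-03, -9.50650907e+01, -4.30184269e+01, -5.27583288e-04,
        1.24796593e-02,  1.26860105e-04]), 'tcp_pos': array([6.49594898e-01, 5.15050626e-05, 2.30678963e-01]), 'ee_rot': array([-2.75735786e-05,  9.99999820e-01,  4.06045810e-06, -5.98744098e-04]), 'ft_force': array([ 0.5199304 ,  0.58094278, -0.2801835 ]), 'torque': array([ 0.01821057, -0.03062746, -0.00265176]), 'width': 0.08508145688215676} 0.0187
scene {'camera_matrix': array([[499.55382323,   0.        , 275.29629457],
       [  0.        , 499.55382323, 211.56721835],
       [  0.        ,   0.        ,   1.        ]]), 'dist': array([-0.15924304,  0.        ,  0.        ,  0.        ,  0.        ]), 'extrinsics': array([[ 0.79429406,  0.60713307, -0.02205411, -0.37168377],
       [ 0.33873938, -0.47271334, -0.81350951, -0.05549182],
       [-0.5043338 ,  0.63869518, -0.58113328,  1.85792924],
       [ 0.        ,  0.        ,  0.        ,  1.        ]])}
side {'camera_matrix': array([[508.39961592,   0.        , 277.49954633],
       [  0.        , 508.39961592, 218.1193676 ],
       [  0.        ,   0.        ,   1.        ]]), 'dist': array([-0.00069159,  0.        ,  0.        ,  0.        ,  0.        ]), 'extrinsics': array([[ 0.95623709, -0.29258171,  0.00256159, -0.47367224],
       [-0.21480708, -0.70793891, -0.6728153 ,  0.19534862],
       [ 0.1986669 ,  0.6428207 , -0.73980607,  1.3117614 ],
       [ 0.        ,  0.        ,  0.        ,  1.        ]])}
```

View pics/scene0b.png

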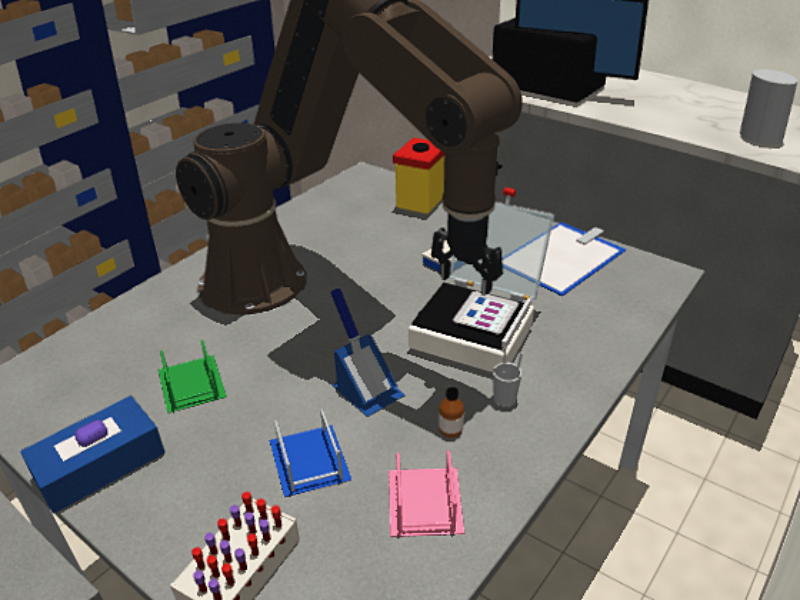

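View pics/side0b.png

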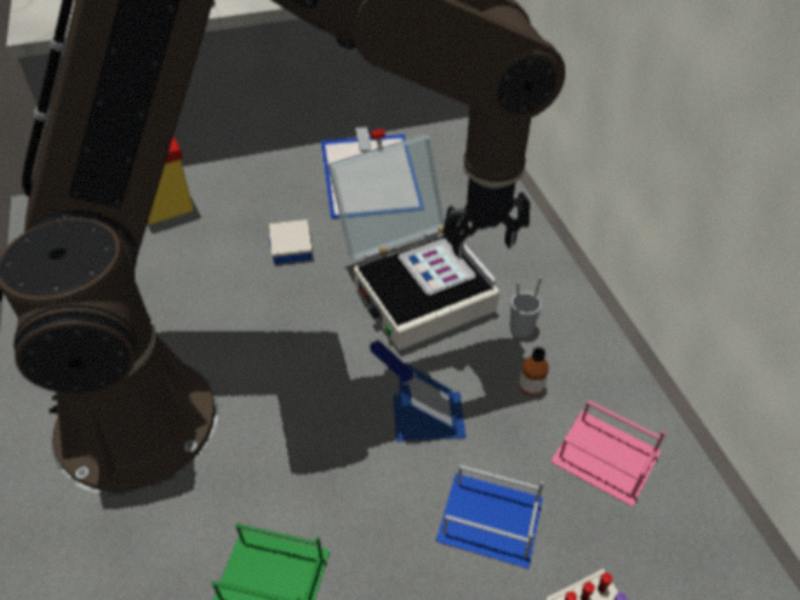

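The blue rack with steel rails (scene ≈310,450) is the one meant. The green (190,375) and pink (425,495) look-alikes are not. The warmer is at ≈(475,315), the lifter on its stand at ≈(365,365) and the jar at ≈(507,385). The bottle is at ≈(452,415). Next I'll make a point cloud and a top-down map.

```bash
cat > h.py <<'E'
import cv2,numpy as np
from plant import eyes,readout
from scipy.spatial.transform import Rotation as R
def ray(K,D,uv):
    return cv2.undistortPoints(np.float64(uv).reshape(-1,1,2),K,D).reshape(-1,2)
def c2w(n,s=None):
    c=eyes.camera_params(n)
    if n!="wrist": return np.linalg.inv(c["extrinsics"])
    s=s or readout.read_state(); T=np.eye(4); q=s["ee_rot"]
    T[:3,:3]=R.from_quat([q[1],q[2],q[3],q[0]]).as_matrix(); T[:3,3]=s["tcp_pos"]
    return T@c["hand_eye"]
def cloud(n,d,T=None):
    c=eyes.camera_params(n); T=c2w(n) if T is None else T
    v,u=np.mgrid[:420,:560]; xy=ray(c["camera_matrix"],c["dist"],np.stack([u,v],-1)).reshape(420,560,2)
    P=np.concatenate([xy*d[...,None],d[...,None]],-1)
    W=P@T[:3,:3].T+T[:3,3]; W[d<=0]=np.nan
    return W
def onplane(n,uv,z,T=None):
    c=eyes.camera_params(n); T=c2w(n) if T is None else T
    xy=ray(c["camera_matrix"],c["dist"],uv); D=np.c_[xy,np.ones(len(xy))]@T[:3,:3].T
    return T[:3,3]+D*((z-T[2,3])/D[:,2])[:,None]
E
python3 - <<'E'
from h import *
img=np.zeros((600,800,3),np.uint8); zz=np.full((600,800),-1.)
# top map: row = x from 1.05 down to .30 (1.25mm/px), col = y from .5 to -.5
for n in("scene","side"):
    f=np.load(f"pics/{n}0.npz"); W=cloud(n,f["d"]); p=f["p"]
    m=~np.isnan(W[...,0])&(W[...,2]<.13)&(W[...,2]>-.02)
    P=W[m];C=p[m];o=np.argsort(P[:,2]);P=P[o];C=C[o]
    r=((1.05-P[:,0])/.00125).astype(int);c=((.5-P[:,1])/.00125).astype(int)
    k=(r>=1)&(r<599)&(c>=1)&(c<799)
    for dr in(-1,0,1):
        for dc in(-1,0,1):
            rr,cc=r[k]+dr,c[k]+dc; g=P[k,2]>zz[rr,cc]-.0
            img[rr[g],cc[g]]=C[k][g]; zz[rr[g],cc[g]]=P[k,2][g]
for i in range(1,8): cv2.putText(img,f"x{1.05-i*.1:.2f}",(0,i*80),0,.4,(255,255,0));cv2.line(img,(0,i*80),(12,i*80),(255,255,0))
for i in range(1,10): cv2.putText(img,f"y{.5-i*.1:.1f}",(i*80,10),0,.4,(255,255,0));cv2.line(img,(i*80,0),(i*80,12),(255,255,0))
cv2.imwrite("pics/top.png",img[...,::-1])
E
```

```text
(no output)
```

View pics/top.png

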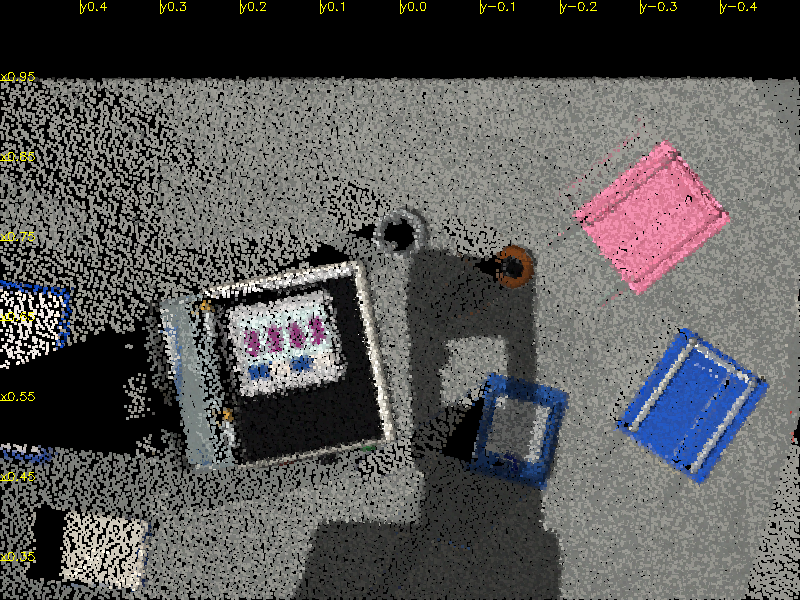

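The map gives a clear layout. The blue rack is at ≈px(692,405), yaw ≈ -34°; the warmer at ≈px(300,360), yaw ≈ +11°; the stand at ≈px(519,431), yaw ≈ -11°. Next I'll fit the poses numerically.

```bash
cat > fit.py <<'E'
from h import *
Pa=[];Ca=[]
for n in("scene","side"):
    f=np.load(f"pics/{n}0.npz"); W=cloud(n,f["d"]); m=~np.isnan(W[...,0])
    Pa.append(W[m]);Ca.append(f["p"][m]); 
hs=lambda C: cv2.cvtColor(C.reshape(-1,1,3),cv2.COLOR_RGB2HSV).reshape(-1,3)
def box(P): 
    return P
def rect(P,name):
    c,s,a=cv2.minAreaRect((P[:,:2]*1000).astype(np.float32)); print(name,len(P),np.round(c,1),np.round(s,1),round(a,1),"z",np.round(np.percentile(P[:,2],[2,50,98])*1000,1))
def sel(P,x0,x1,y0,y1,z0,z1): return (P[:,0]>x0)&(P[:,0]<x1)&(P[:,1]>y0)&(P[:,1]<y1)&(P[:,2]>z0)&(P[:,2]<z1)
for P,C,n in zip(Pa,Ca,("scene","side")):
    H=hs(C); blue=(H[:,0]>100)&(H[:,0]<125)&(H[:,1]>120)
    print(n)
    rect(P[blue&sel(P,.43,.66,-.48,-.25,-.01,.012)],"rack sheet")
    m=sel(P,.43,.68,-.48,-.25,.045,.07)&~blue; 
    rect(P[m],"rails60"); rect(P[sel(P,.43,.68,-.48,-.25,.067,.1)],"rack rods up")
    rect(P[blue&sel(P,.4,.62,-.24,-.05,-.01,.012)],"stand foot")
    rect(P[blue&sel(P,.4,.62,-.24,-.05,-.01,.11)],"stand all")
    hd=blue&sel(P,.3,.6,-.24,-.0,.115,.3)
    rect(P[hd],"handle"); q=P[hd]; print(" handle mean",q.mean(0),np.linalg.svd(q-q.mean(0),full_matrices=False)[2][0], "top",q[q[:,2]>np.percentile(q[:,2],97)].mean(0))
    st=sel(P,.45,.62,-.24,-.05,.012,.11)&(H[:,1]<60); rect(P[st],"blade")
    w=sel(P,.42,.76,-.02,.28,.060,.097)
    rect(P[w&(H[:,2]<60)&(P[:,2]<.08)&(P[:,2]>.068)],"plate black")
    rect(P[sel(P,.42,.76,-.02,.21,.02,.074)&(H[:,2]>120)&(H[:,1]<60)],"cabinet")
    rect(P[sel(P,.6,.76,-.02,.21,.088,.1)],"fence")
    red=((H[:,0]<6)|(H[:,0]>174))&(H[:,1]>150)&sel(P,.4,.8,.1,.4,.2,.35); rect(P[red],"knob"); print(P[red].mean(0))
    gr=(H[:,0]>45)&(H[:,0]<75)&(H[:,1]>120)&sel(P,.1,.6,-.6,-.1,-.01,.2);rect(P[gr],"green")
    tr=sel(P,.5,.72,.05,.23,.078,.09)&(H[:,2]>90); rect(P[tr],"tray")
E
python3 fit.py
```

```text
scene
rack sheet 1617 [ 542.2 -363.1] [129.2 156.3] 55.4 z [-2.8  1.6  6.3]
rails60 165 [ 544.6 -365.3] [ 96.9 139.1] 55.3 z [50.6 58.3 67.4]
rack rods up 18 [ 597.1 -402.1] [95.4  7.1] 58.1 z [67.3 71.8 78.4]
stand foot 411 [ 514.3 -141.1] [112.2 122.4] 72.8 z [-2.7  2.3  8.2]
stand all 924 [ 514.3 -141.1] [112.2 122.4] 72.8 z [-1.9 20.1 98.9]
handle 254 [515.7 -86.2] [216.4  55.1] 35.2 z [127.4 171.5 214.8]
 handle mean [ 0.45167416 -0.1319457   0.17194584] [-0.07174519  0.39722635  0.91491194] top [ 0.50813635 -0.06743895  0.25130129]
blade 712 [ 511.  -140.3] [80.3 82.1] 73.4 z [ 16.7  53.  101.9]
plate black 1225 [589.3 128.4] [212.  187.8] 11.0 z [69.1 73.6 77.9]
cabinet 1007 [639.5 104.7] [220.6 255.4] 83.7 z [22.1 51.9 73.2]
fence 94 [703.8 107.3] [ 24.7 207.1] 16.2 z [88.1 91.5 98.1]
knob 41 [558.7 325.9] [26.3 21. ] 14.5 z [275.7 285.3 291.5]
[0.55794293 0.32831223 0.28464622]
green 1289 [ 174.6 -352. ] [127.6 176.6] 59.9 z [-3.7  1.9 59.5]
tray 539 [607.9 145. ] [165.3 214.6] 89.5 z [78.1 80.4 89.2]
side
rack sheet 2838 [ 543.3 -364.7] [132.  150.1] 56.4 z [-3.   1.4  5.8]
[... 247 characters left out ...]
] 75.2 z [-1.9  4.1 98.7]
handle 272 [ 446.2 -135.5] [17.5 66.5] 78.2 z [128.  172.1 212.6]
 handle mean [ 0.44564559 -0.13793213  0.17143721] [ 0.52990252 -0.13904042 -0.83658298] top [ 0.42209257 -0.13021892  0.21314962]
blade 534 [ 510.9 -141.4] [77.1 78. ] 78.9 z [16.7 51.2 96.2]
plate black 1776 [591.3 127.8] [214.6 182.8] 10.3 z [68.9 72.8 76.9]
cabinet 629 [602.4 107.5] [201.2 276. ] 89.9 z [58.6 65.3 73.8]
fence 84 [709.1  89.1] [ 23.2 168.3] 18.0 z [88.2 90.9 96.4]
knob 41 [556.6 328.4] [15.8 25.1] 89.5 z [282.1 286.4 290.6]
[0.55583875 0.3279989  0.28616941]
green 2988 [ 187.4 -350.6] [116.7 150.5] 60.0 z [-3.4  1.3 59. ]
tray 596 [608.4 144.5] [169.9 217.6] 89.1 z [78.1 80.4 88.9]
```

The fits agree between the two cameras:
- **Rack:** (0.543, -0.3645), yaw -34.5°.
- **Warmer:** ≈(0.595, 0.129), yaw ≈10.6°.
- **Lifter grip:** ≈(0.446, -0.137, 0.17), yaw ≈-14°.

Moving above the handle.

{"fn": "carry_out", "kwargs": {
  "deltas": [
    {"dx": -0.03, "dy": -0.02, "dz": 0.05, "roll": 7, "grip": 0.06},
    {"dx": -0.06, "dy": -0.04, "dz": 0.08, "roll": 14},
    {"dx": -0.1, "dy": -0.07, "dz": 0.08, "roll": 21},
    {"dx": -0.13, "dy": -0.09, "dz": 0.08, "roll": 28},
    {"dx": -0.16, "dy": -0.11, "dz": 0.08, "roll": 35},
    {"dx": -0.19, "dy": -0.13, "dz": 0.08, "roll": 42},
    {"dx": -0.204, "dy": -0.137, "dz": 0.08, "roll": 49},
    {"dx": -0.204, "dy": -0.137, "dz": 0.08, "roll": 56},
    {"dx": -0.204, "dy": -0.137, "dz": 0.08, "roll": 63},
    {"dx": -0.204, "dy": -0.137, "dz": 0.08, "roll": 70},
    {"dx": -0.204, "dy": -0.137, "dz": 0.08, "roll": 76},
    {"dx": -0.204, "dy": -0.137, "dz": 0.08, "roll": 76}
  ]
}}

```text
schema error: expected keys grip, dx, dy, dz, roll
```

```bash
cat > snap.py <<'E'
from h import *
import sys
n,name=sys.argv[1:3]; s=readout.read_state(); T=c2w(n,s)
p,d=eyes.snapshot(n); np.savez(f"pics/{name}.npz",p=p,d=d,T=T); cv2.imwrite(f"pics/{name}.png",p[...,::-1])
print(s["clock"],s["tcp_pos"],s["qpos"],s["width"],s["ft_force"])
E
python3 snap.py wrist w1
python3 - <<'E'
from h import *
f=np.load("pics/w1.npz");W=cloud("wrist",f["d"],f["T"]);m=~np.isnan(W[...,0])
C=f["p"][m];P=W[m];H=cv2.cvtColor(C.reshape(-1,1,3),cv2.COLOR_RGB2HSV).reshape(-1,3)
k=(H[:,0]>100)&(H[:,0]<128)&(H[:,1]>90)&(P[:,2]>.11)&(P[:,2]<.24)&(abs(P[:,0]-.45)<.08)&(abs(P[:,1]+.135)<.06)
q=P[k];print(len(q),q.mean(0))
for z in np.arange(.12,.23,.015):
    a=q[abs(q[:,2]-z)<.006]
    if len(a)>10: print(round(z,3),np.round(np.percentile(a,[3,50,97],axis=0)[:,:2]*1000,1).tolist(),len(a))
E
```

```text
0.1 [6.49612171e-01 4.24328174e-05 2.30728303e-01] [-4.65988928e-02  4.80769157e-01  1.59683299e+00  8.11989130e-06
  1.06511262e+00 -4.66125198e-02] 0.08523263348284144 [0.39068895 0.23409019 0.52346619]
0 [nan nan nan]<stdin>:5: RuntimeWarning: Mean of empty slice.
  ret = um.true_divide(
```

View pics/w1.png

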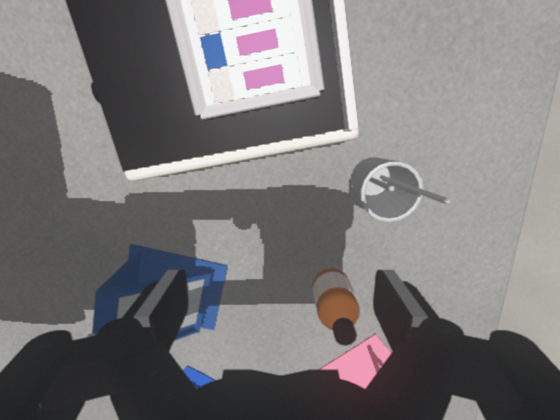

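The move was refused because every row needs all the keys. This picture, taken from the start pose, still shows the tray on the warmer (≈255,60), the jar (392,190) and the bottle (337,300). Retrying.

{"fn": "carry_out", "kwargs": {
  "deltas": [
    {"dx": -0.03, "dy": -0.02, "dz": 0.05, "roll": 7, "grip": 0.06},
    {"dx": -0.06, "dy": -0.04, "dz": 0.08, "roll": 14, "grip": 0.06},
    {"dx": -0.1, "dy": -0.07, "dz": 0.08, "roll": 21, "grip": 0.06},
    {"dx": -0.13, "dy": -0.09, "dz": 0.08, "roll": 28, "grip": 0.06},
    {"dx": -0.16, "dy": -0.11, "dz": 0.08, "roll": 35, "grip": 0.06},
    {"dx": -0.19, "dy": -0.13, "dz": 0.08, "roll": 42, "grip": 0.06},
    {"dx": -0.204, "dy": -0.137, "dz": 0.08, "roll": 49, "grip": 0.06},
    {"dx": -0.204, "dy": -0.137, "dz": 0.08, "roll": 56, "grip": 0.06},
    {"dx": -0.204, "dy": -0.137, "dz": 0.08, "roll": 63, "grip": 0.06},
    {"dx": -0.204, "dy": -0.137, "dz": 0.08, "roll": 70, "grip": 0.06},
    {"dx": -0.204, "dy": -0.137, "dz": 0.08, "roll": 76, "grip": 0.06},
    {"dx": -0.204, "dy": -0.137, "dz": 0.08, "roll": 76, "grip": 0.06}
  ]
}}

```text
clock: 1.15
tcp_pos: [0.4455, -0.137, 0.3108]
ee_rot: [0.0, 0.786, 0.618, -0.0]
ft_force: [0.1, 0.1, -0.1]
width: 0.06
```

```bash
python3 snap.py wrist w2
python3 - <<'E'
from h import *
f=np.load("pics/w2.npz");W=cloud("wrist",f["d"],f["T"]);m=~np.isnan(W[...,0])
C=f["p"][m];P=W[m];H=cv2.cvtColor(C.reshape(-1,1,3),cv2.COLOR_RGB2HSV).reshape(-1,3)
k=(H[:,0]>100)&(H[:,0]<128)&(H[:,1]>90)&(P[:,2]>.11)&(P[:,2]<.24)&(abs(P[:,0]-.45)<.08)&(abs(P[:,1]+.135)<.06)
q=P[k];print(len(q),q.mean(0))
for z in np.arange(.12,.23,.015):
    a=q[abs(q[:,2]-z)<.006]
    if len(a)>10: print(round(z,3),np.round(np.percentile(a,[3,50,97],axis=0)[:,:2]*1000,1).tolist(),len(a))
E
```

```text
1.15 [ 0.44552174 -0.13702293  0.31079424] [-3.62692160e-01  1.35919625e-01  1.89451247e+00 -1.02400798e-03
  1.11116651e+00 -1.69392029e+00] 0.05997727953643895 [ 0.05605271  0.06760577 -0.11199137]
1081 [ 0.43269842 -0.12799016  0.19525622]
0.135 [[470.9, -144.6], [473.4, -138.8], [476.9, -131.8]] 31
0.15 [[461.0, -142.9], [465.3, -136.3], [470.0, -129.8]] 58
0.165 [[450.5, -140.7], [455.7, -134.2], [460.2, -126.1]] 76
0.18 [[441.0, -138.8], [446.4, -131.2], [450.8, -122.6]] 95
0.195 [[431.4, -136.5], [436.6, -129.2], [440.7, -120.4]] 110
0.21 [[409.8, -132.9], [418.7, -124.4], [430.8, -116.2]] 595
```

View pics/w2.png

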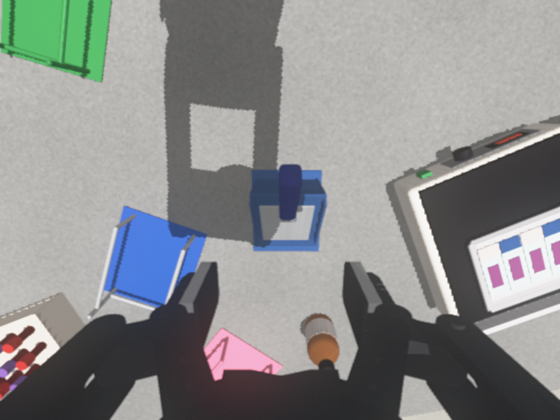

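The wrist view shows the handle at ≈(290,190) over its stand and the rack with silver rails at ≈(155,255). Green is at top left and pink at the bottom, which confirms the choice of rack. Descending on the handle.

{"fn": "carry_out", "kwargs": {
  "deltas": [
    {"dx": -0.0045, "dy": 0.007, "dz": -0.035, "roll": 0, "grip": 0.06},
    {"dx": -0.0045, "dy": 0.007, "dz": -0.07, "roll": 0, "grip": 0.06},
    {"dx": -0.0045, "dy": 0.007, "dz": -0.105, "roll": 0, "grip": 0.06},
    {"dx": -0.0045, "dy": 0.007, "dz": -0.135, "roll": 0, "grip": 0.05},
    {"dx": -0.0045, "dy": 0.007, "dz": -0.162, "roll": 0, "grip": 0.04},
    {"dx": -0.0045, "dy": 0.007, "dz": -0.162, "roll": 0, "grip": 0.025},
    {"dx": -0.0045, "dy": 0.007, "dz": -0.162, "roll": 0, "grip": 0.01},
    {"dx": -0.0045, "dy": 0.007, "dz": -0.162, "roll": 0, "grip": 0.01},
    {"dx": -0.0045, "dy": 0.007, "dz": -0.162, "roll": 0, "grip": 0.01},
    {"dx": -0.0045, "dy": 0.007, "dz": -0.162, "roll": 0, "grip": 0.01}
  ],
  "newtons": 60
}}

```text
clock: 2.03
tcp_pos: [0.442, -0.1303, 0.1502]
ee_rot: [0.001, 0.789, 0.615, 0.0]
ft_force: [0.5, 0.4, -1.8]
width: 0.0172
```

{"fn": "carry_out", "kwargs": {
  "deltas": [
    {"dx": 0, "dy": 0, "dz": 0.02, "roll": 0, "grip": 0.01},
    {"dx": 0, "dy": 0, "dz": 0.045, "roll": 0, "grip": 0.01},
    {"dx": 0, "dy": 0, "dz": 0.07, "roll": 0, "grip": 0.01},
    {"dx": 0, "dy": 0, "dz": 0.1, "roll": 0, "grip": 0.01},
    {"dx": -0.01, "dy": -0.02, "dz": 0.11, "roll": -10, "grip": 0.01},
    {"dx": -0.02, "dy": -0.035, "dz": 0.11, "roll": -20, "grip": 0.01},
    {"dx": -0.03, "dy": -0.05, "dz": 0.11, "roll": -30, "grip": 0.01},
    {"dx": -0.04, "dy": -0.07, "dz": 0.11, "roll": -40, "grip": 0.01},
    {"dx": -0.05, "dy": -0.09, "dz": 0.11, "roll": -50, "grip": 0.01},
    {"dx": -0.057, "dy": -0.1, "dz": 0.11, "roll": -60, "grip": 0.01},
    {"dx": -0.057, "dy": -0.1, "dz": 0.11, "roll": -70, "grip": 0.01},
    {"dx": -0.057, "dy": -0.1, "dz": 0.11, "roll": -76, "grip": 0.01}
  ]
}}

```text
clock: 3.03
tcp_pos: [0.3847, -0.2311, 0.2613]
ee_rot: [0.002, 0.988, 0.157, 0.0]
ft_force: [-0.5, -0.2, -1.7]
width: 0.0171
```

```bash
python3 snap.py side s2
```

```text
3.0333 [ 0.38468537 -0.23111926  0.26134096] [-0.60664215  0.15936113  1.99965681 -0.00280664  0.97969259 -0.92083152] 0.017106791741294685 [-0.51790618 -0.17008452 -1.73137501]
```

View pics/s2.png

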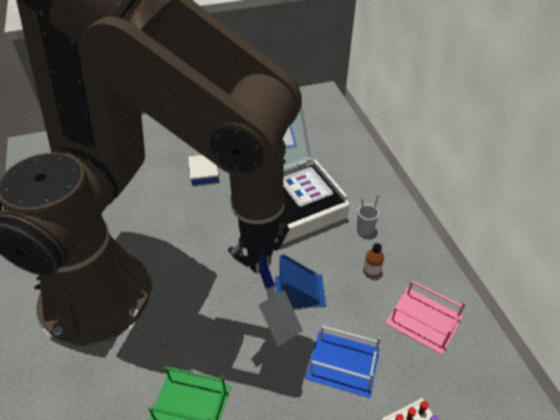

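The lifter is held, with its blade hanging at ≈(282,318) over clear bench. I'll finish the turn, then press the tip on the bench to flatten the blade.

{"fn": "carry_out", "kwargs": {
  "deltas": [
    {"dx": 0, "dy": -0.005, "dz": -0.03, "roll": -6, "grip": 0.01},
    {"dx": 0, "dy": -0.012, "dz": -0.06, "roll": -12, "grip": 0.01},
    {"dx": 0, "dy": -0.018, "dz": -0.09, "roll": -18, "grip": 0.01},
    {"dx": 0, "dy": -0.018, "dz": -0.11, "roll": -18, "grip": 0.01},
    {"dx": 0, "dy": -0.016, "dz": -0.12, "roll": -18, "grip": 0.01},
    {"dx": 0, "dy": -0.01, "dz": -0.13, "roll": -18, "grip": 0.01},
    {"dx": 0, "dy": -0.004, "dz": -0.14, "roll": -18, "grip": 0.01},
    {"dx": 0, "dy": 0.0, "dz": -0.15, "roll": -18, "grip": 0.01},
    {"dx": 0, "dy": 0.004, "dz": -0.16, "roll": -18, "grip": 0.01},
    {"dx": 0, "dy": 0.008, "dz": -0.17, "roll": -18, "grip": 0.01},
    {"dx": 0, "dy": 0.012, "dz": -0.18, "roll": -18, "grip": 0.01}
  ],
  "newtons": 25
}}

```text
clock: 4.0
tcp_pos: [0.3858, -0.219, 0.0819]
ee_rot: [0.002, 1.0, -0.003, 0.001]
ft_force: [0.1, 2.1, 3.1]
width: 0.0175
```

```bash
cat > lift.py <<'E'
# pitch of lifter from fixed-camera cloud: fit blade plane by colour+location
from h import *
import sys
nm=sys.argv[1]; s=readout.read_state(); t=s["tcp_pos"]; print(s["clock"],t,s["ft_force"],s["width"])
q=s["ee_rot"]; X=R.from_quat([q[1],q[2],q[3],q[0]]).as_matrix()[:,0]; f=np.array([X[1],-X[0],0]); f/=np.linalg.norm(f)
print("lifter yaw deg",np.degrees(np.arctan2(f[1],f[0])))
for n in("side","scene"):
    p,d=eyes.snapshot(n); cv2.imwrite(f"pics/{nm}_{n}.png",p[...,::-1]); W=cloud(n,d); np.savez(f"pics/{nm}_{n}.npz",p=p,d=d)
    D=W-t; a=D@f; b=D@np.cross([0,0,1],f)
    H=cv2.cvtColor(p,cv2.COLOR_RGB2HSV)
    m=(a>.06)&(a<.21)&(abs(b)<.027)&(D[...,2]>-.19)&(D[...,2]<.03)&(W[...,2]>float(sys.argv[2]))&(H[...,1]<70)
    A=np.c_[a[m],b[m],np.ones(m.sum())]; z=W[m][:,2]
    if m.sum()<30: print(n,"few",m.sum()); continue
    w=np.ones(len(z),bool)
    for _ in range(5):
        c=np.linalg.lstsq(A[w],z[w],rcond=None)[0]; e=z-A@c; w=abs(e)<.004
    print(n,w.sum(),"pitch deg",np.degrees(np.arctan(c[0])),"roll",np.degrees(np.arctan(c[1])),"z at a=.13",c@[.13,0,1],"a range",a[m][w].min(),a[m][w].max())
E
python3 lift.py f1 0.004
```

```text
4.0 [ 0.38578298 -0.21897918  0.08190371] [0.09305712 2.10053086 3.09608542] 0.01748808868951811
lifter yaw deg -90.29575240104344
side 840 pitch deg -23.251248207599485 roll -0.37053195678145384 z at a=.13 0.012314204134472345 a range 0.06367185379534106 0.15569185074848052
scene 392 pitch deg -21.749117207677227 roll -0.3514160655019774 z at a=.13 0.012105561915330194 a range 0.062437870686385205 0.15742368078229058
```

{"fn": "carry_out", "kwargs": {
  "deltas": [
    {"dx": 0, "dy": 0.004, "dz": -0.01, "roll": 0, "grip": 0.01},
    {"dx": 0, "dy": 0.008, "dz": -0.02, "roll": 0, "grip": 0.01},
    {"dx": 0, "dy": 0.01, "dz": -0.03, "roll": 0, "grip": 0.01},
    {"dx": 0, "dy": 0.012, "dz": -0.04, "roll": 0, "grip": 0.01},
    {"dx": 0, "dy": 0.014, "dz": -0.05, "roll": 0, "grip": 0.01},
    {"dx": 0, "dy": 0.014, "dz": -0.058, "roll": 0, "grip": 0.01},
    {"dx": 0, "dy": 0.014, "dz": -0.063, "roll": 0, "grip": 0.01},
    {"dx": 0, "dy": 0.014, "dz": -0.063, "roll": 0, "grip": 0.01},
    {"dx": 0, "dy": 0.014, "dz": -0.063, "roll": 0, "grip": 0.032},
    {"dx": 0, "dy": 0.014, "dz": -0.063, "roll": 0, "grip": 0.032},
    {"dx": 0, "dy": 0.014, "dz": -0.063, "roll": 0, "grip": 0.032}
  ]
}}

```text
clock: 5.02
tcp_pos: [0.3852, -0.2046, 0.0186]
ee_rot: [0.002, 1.0, -0.003, 0.0]
ft_force: [-0.3, -0.2, 1.3]
width: 0.032
```

```bash
sed -i 's/float(sys.argv\[2\])/float(sys.argv[2])/' lift.py; python3 lift.py f2 -0.004
python3 - <<'E'
from h import *
for n in("side","scene"):
    f=np.load(f"pics/f2_{n}.npz");W=cloud(n,f["d"]);H=cv2.cvtColor(f["p"],cv2.COLOR_RGB2HSV)
    m=(H[...,0]>100)&(H[...,0]<128)&(H[...,1]>90)&(abs(W[...,0]-.385)<.05)&(W[...,1]>-.32)&(W[...,1]<-.1)&(W[...,2]<.08)&(W[...,2]>.01)
    P=W[m];print(n,len(P),np.round(np.percentile(P,[2,50,98],axis=0),4).tolist())
    b=cv2.imread(f"pics/f2_{n}.png"); 
a=cv2.imread("pics/f2_side.png")[230:400,180:400]; b=cv2.imread("pics/f2_scene.png")[180:350,120:340]
cv2.imwrite("pics/f2.png",cv2.resize(np.hstack([a,b]),None,fx=1.8,fy=1.8,interpolation=cv2.INTER_CUBIC))
E
```

```text
5.0167 [ 0.38518705 -0.20462592  0.0185814 ] [-0.26172503 -0.23096722  1.25370456] 0.03203480537024749
lifter yaw deg -90.29624131935216
side 1237 pitch deg -0.25244836112361513 roll 0.37011820845159127 z at a=.13 -0.0003180243516244379 a range 0.06061975091909588 0.2098740376856046
scene 547 pitch deg -0.9782705376789237 roll -0.06009448145983828 z at a=.13 0.0008029585264034047 a range 0.06006588357200097 0.20996124574487476
side 219 [[0.3777, -0.2568, 0.0288], [0.3865, -0.2237, 0.0387], [0.3957, -0.1894, 0.0694]]
scene 130 [[0.3772, -0.2559, 0.021], [0.3908, -0.2299, 0.0349], [0.403, -0.2008, 0.0546]]
```

View pics/f2.png

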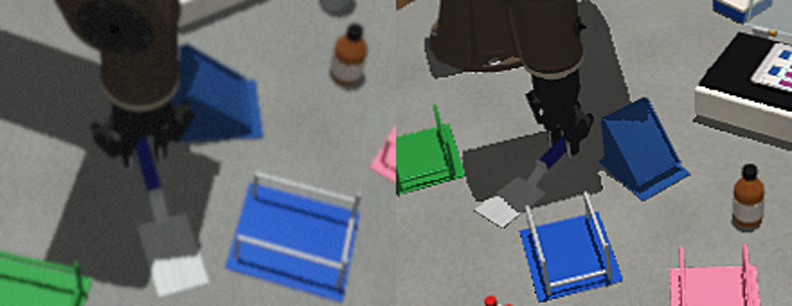

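The blade lies flat at (170,270) in the left crop, with the handle between the open fingers. Before regripping, I'll check the inner reach so the grip point suits it.

```bash
cat > reach.py <<'E'
import numpy as np
from scipy.optimize import least_squares, brentq
from plant import readout
s=readout.read_state(); 
D=[(.6496,.2307,.4808,1.5969),(.4661,.3108,.1359,1.8945),(.4488,.2613,.1594,1.9997),(np.hypot(*s["tcp_pos"][:2]),s["tcp_pos"][2],s["qpos"][1],s["qpos"][2])]
D=np.array(D)
def fk(p,a,b): return p[0]*np.sin(a)+p[1]*np.sin(a+b+p[4])+p[2], p[3]+p[0]*np.cos(a)+p[1]*np.cos(a+b+p[4])
f=lambda p: np.r_[fk(p,D[:,2],D[:,3])[0]-D[:,0],fk(p,D[:,2],D[:,3])[1]-D[:,1]]
o=least_squares(f,[.6,.6,.05,.2,0.]); print(o.x,o.cost)
for z in(.03,.06,.1,.2):
    for r in(.34,.36,.38,.40,.42,.44):
        g=least_squares(lambda q:np.array(fk(o.x,*q))-[r,z],[.3,2.2]); a,b=g.x; print(z,r,np.round([a,b,np.pi-a-b],2),g.cost<1e-8)
E
python3 reach.py
```

```text
[ 0.59371531  0.44450715  0.00229653 -0.05325733  0.06935603] 2.3097086540369135e-07
0.03 0.34 [0.49 2.45 0.2 ] True
0.03 0.36 [0.5  2.41 0.24] True
0.03 0.38 [0.51 2.36 0.27] True
0.03 0.4 [0.52 2.32 0.3 ] True
0.03 0.42 [0.53 2.27 0.34] True
0.03 0.44 [0.54 2.23 0.37] True
0.06 0.34 [0.41 2.43 0.3 ] True
0.06 0.36 [0.42 2.39 0.33] True
0.06 0.38 [0.43 2.35 0.36] True
0.06 0.4 [0.45 2.3  0.39] True
0.06 0.42 [0.46 2.26 0.42] True
0.06 0.44 [0.48 2.22 0.45] True
0.1 0.34 [0.3  2.4  0.44] True
0.1 0.36 [0.32 2.36 0.46] True
0.1 0.38 [0.34 2.32 0.49] True
0.1 0.4 [0.36 2.27 0.51] True
0.1 0.42 [0.38 2.23 0.53] True
0.1 0.44 [0.4  2.19 0.55] True
0.2 0.34 [0.08 2.28 0.77] True
0.2 0.36 [0.11 2.25 0.78] True
0.2 0.38 [0.14 2.21 0.79] True
0.2 0.4 [0.17 2.17 0.8 ] True
0.2 0.42 [0.2  2.13 0.81] True
0.2 0.44 [0.23 2.09 0.82] True
```

{"fn": "carry_out", "kwargs": {
  "deltas": [
    {"dx": 0.001, "dy": -0.007, "dz": -0.002, "roll": 0, "grip": 0.032},
    {"dx": 0.001, "dy": -0.0145, "dz": -0.005, "roll": 0, "grip": 0.032},
    {"dx": 0.001, "dy": -0.0145, "dz": -0.005, "roll": 0, "grip": 0.01},
    {"dx": 0.001, "dy": -0.0145, "dz": -0.005, "roll": 0, "grip": 0.01},
    {"dx": 0.001, "dy": -0.0145, "dz": -0.005, "roll": 0, "grip": 0.01},
    {"dx": 0.001, "dy": -0.0145, "dz": -0.005, "roll": 0, "grip": 0.01},
    {"dx": 0.001, "dy": -0.0145, "dz": -0.005, "roll": 0, "grip": 0.01},
    {"dx": 0.001, "dy": -0.0145, "dz": 0.01, "roll": 0, "grip": 0.01},
    {"dx": 0.001, "dy": -0.0145, "dz": 0.04, "roll": 0, "grip": 0.01},
    {"dx": 0.001, "dy": -0.0145, "dz": 0.065, "roll": 0, "grip": 0.01},
    {"dx": 0.001, "dy": -0.0145, "dz": 0.065, "roll": 0, "grip": 0.01},
    {"dx": 0.001, "dy": -0.0145, "dz": 0.065, "roll": 0, "grip": 0.01}
  ],
  "newtons": 120
}}

```text
clock: 6.12
tcp_pos: [0.3867, -0.2193, 0.0844]
ee_rot: [0.003, 1.0, -0.002, 0.001]
ft_force: [0.1, 0.5, -2.4]
width: 0.0161
```

```bash
python3 lift.py f3 0.03
```

```text
6.1167 [ 0.386747   -0.21927123  0.08438609] [ 0.12239217  0.50835285 -2.39687406] 0.016087640489197908
lifter yaw deg -90.28556797074121
side 997 pitch deg 0.19644173331180895 roll 0.5744705152135507 z at a=.13 0.07090621828343921 a range 0.06654379988575188 0.1692923878000179
scene 410 pitch deg 0.9541032282823229 roll -0.06474787028311645 z at a=.13 0.07013397338360342 a range 0.06549547201350747 0.1674982254528809
```

Run:
```python
from h import *
f=np.load("pics/w1.npz")
def ang(a,b): d=b-a; return np.degrees(np.arctan2(d[1],d[0]))
T=f["T"]; W1=cloud("wrist",f["d"],T)
for nm,a,b,z in(("side wall",(132,177),(352,134),.075),("fence",(356,128),(338,5),.093),("tray side",(204,116),(320,93),.085),("tray rear",(322,92),(302,5),.085)):
    q=onplane("wrist",[a,b],z,T); print(nm,np.round(q,4).tolist(),ang(q[0],q[1]))
print("depth z at", [np.round(W1[v,u],4).tolist() for u,v in((240,154),(345,60),(312,60),(260,107),(150,100),(240,10))])
O=np.array([.595,.129]); y=np.radians(10.6); X=np.array([np.cos(y),np.sin(y)]);Y=np.array([-X[1],X[0]])
S=[(n,np.load(f"pics/{n}0.npz")) for n in("scene","side")]+[("wrist",np.load("pics/w2.npz")),("wrist",f)]
for n,g in S:
    W=cloud(n,g["d"],g["T"] if n=="wrist" else None); D=W[...,:2]-O; a=D@X;b=D@Y;z=W[...,2]; V=g["p"].max(-1)
    m=(a>-70)&(a<.093)&(a>-.1)&(abs(b)<.083)&(z>.077)&(z<.09)&(V>110)
    P=np.c_[a[m],b[m]]*1000; c,s,an=cv2.minAreaRect(P.astype(np.float32)); print(n,m.sum(),"tray warmer-frame",np.round(c,1),np.round(s,1),round(an,1),np.round(np.percentile(P,[1,99],axis=0),1).tolist())
    m=(abs(a)<.15)&(abs(b)<.12)&(z>.07)&(z<.08)&(V<60)
    P=np.c_[a[m],b[m]]*1000; print("  plate",np.round(np.percentile(P,[.5,99.5],axis=0),1).tolist(), np.median(z[m]))
```

```text
side wall [[0.5076, 0.0169, 0.075], [0.7134, 0.0565, 0.075]] 10.88449058999535
fence [[0.7126, 0.0626, 0.093], [0.6924, 0.1537, 0.093]] 102.46156270818969
tray side [[0.5822, 0.0723, 0.085], [0.6819, 0.0909, 0.085]] 10.574152569670193
tray rear [[0.6835, 0.0917, 0.085], [0.6653, 0.1559, 0.085]] 105.82079193362458
depth z at [[0.6099, 0.0376, 0.0676], [0.7, 0.1152, 0.0933], [0.6746, 0.1169, 0.0817], [0.6308, 0.0797, 0.0848], [0.5336, 0.0857, 0.0762], [0.6158, 0.1538, 0.0802]]
scene 598 tray warmer-frame [27.2 11.6] [138.  111.9] 89.3 [[-27.8, -54.6], [81.7, 73.9]]
  plate [[-110.7, -90.5], [92.5, 89.9]] 0.07371893838524401
side 625 tray warmer-frame [27.8  6.3] [132.6 115.5] 89.8 [[-26.7, -55.5], [83.2, 71.8]]
  plate [[-109.1, -88.9], [99.5, 85.0]] 0.073046052584405
wrist 6527 tray warmer-frame [29.2  1.9] [116.3 121.8] 89.4 [[-29.9, -54.2], [80.1, 54.8]]
  plate [[-113.4, -42.1], [-52.5, 77.0]] 0.07565231139150685
wrist 14899 tray warmer-frame [25.2 -9.1] [116.   92.3] 0.1 [[-29.1, -54.3], [80.6, 32.9]]
  plate [[-112.1, -84.3], [-63.8, 52.3]] 0.07590330001086334
```

The lifter is level (0.2–1°). The tip is ≈163 mm ahead of the TCP and the underside ≈14 mm below it. The tray is at about (26.5, 9) mm in the warmer frame and nearly square. Now swinging over to the warmer.

{"fn": "carry_out", "kwargs": {
  "deltas": [
    {"dx": 0, "dy": 0, "dz": 0.03, "roll": 0, "grip": 0.01},
    {"dx": 0, "dy": 0, "dz": 0.06, "roll": 3, "grip": 0.01},
    {"dx": 0, "dy": 0.01, "dz": 0.08, "roll": 9, "grip": 0.01},
    {"dx": 0, "dy": 0.03, "dz": 0.085, "roll": 15, "grip": 0.01},
    {"dx": 0, "dy": 0.05, "dz": 0.085, "roll": 21, "grip": 0.01},
    {"dx": 0, "dy": 0.075, "dz": 0.085, "roll": 27, "grip": 0.01},
    {"dx": 0, "dy": 0.1, "dz": 0.085, "roll": 33, "grip": 0.01},
    {"dx": 0, "dy": 0.125, "dz": 0.085, "roll": 39, "grip": 0.01},
    {"dx": 0, "dy": 0.15, "dz": 0.085, "roll": 45, "grip": 0.01},
    {"dx": 0, "dy": 0.175, "dz": 0.085, "roll": 51, "grip": 0.01},
    {"dx": 0, "dy": 0.2, "dz": 0.085, "roll": 57, "grip": 0.01},
    {"dx": 0, "dy": 0.225, "dz": 0.085, "roll": 63, "grip": 0.01}
  ]
}}

```text
clock: 7.22
tcp_pos: [0.3847, 0.0076, 0.1667]
ee_rot: [0.001, 0.853, 0.522, -0.0]
ft_force: [0.5, -0.4, -1.9]
width: 0.0159
```

{"fn": "carry_out", "kwargs": {
  "deltas": [
    {"dx": 0, "dy": 0.02, "dz": 0, "roll": 6, "grip": 0.01},
    {"dx": 0, "dy": 0.04, "dz": 0, "roll": 12, "grip": 0.01},
    {"dx": 0, "dy": 0.06, "dz": 0, "roll": 18, "grip": 0.01},
    {"dx": 0, "dy": 0.08, "dz": 0, "roll": 24, "grip": 0.01},
    {"dx": -0.001, "dy": 0.0895, "dz": 0, "roll": 30, "grip": 0.01},
    {"dx": -0.001, "dy": 0.0895, "dz": 0, "roll": 36, "grip": 0.01},
    {"dx": -0.001, "dy": 0.0895, "dz": 0, "roll": 38.1, "grip": 0.01},
    {"dx": -0.001, "dy": 0.0895, "dz": -0.02, "roll": 38.1, "grip": 0.01},
    {"dx": -0.001, "dy": 0.0895, "dz": -0.045, "roll": 38.1, "grip": 0.01},
    {"dx": -0.001, "dy": 0.0895, "dz": -0.06, "roll": 38.1, "grip": 0.01},
    {"dx": -0.001, "dy": 0.0895, "dz": -0.06, "roll": 38.1, "grip": 0.01}
  ]
}}

```text
clock: 8.13
tcp_pos: [0.3811, 0.0966, 0.1035]
ee_rot: [-0.001, 0.635, 0.772, -0.002]
ft_force: [-1.0, -0.1, -1.8]
width: 0.0163
```

```bash
python3 lift.py f4 0.083
python3 - <<'E'
import cv2,numpy as np
a=cv2.imread("pics/f4_side.png")[90:330,170:420]; b=cv2.imread("pics/f4_scene.png")[110:350,200:450]
cv2.imwrite("pics/f4.png",cv2.resize(np.hstack([a,b]),None,fx=1.6,fy=1.6,interpolation=cv2.INTER_CUBIC))
E
```

```text
8.1333 [0.3811332  0.0966367  0.10352174] [-0.98138394 -0.10512452 -1.84944558] 0.016313937334178834
lifter yaw deg 11.099991067637092
side 447 pitch deg -1.1576672165954156 roll -0.2796327478548867 z at a=.13 0.08823945798813763 a range 0.06541709569319498 0.19097286304440436
scene 282 pitch deg -1.0523504868964826 roll 0.406753386138461 z at a=.13 0.09045020816802729 a range 0.06301977744781398 0.1924980620668315
```

View pics/f4.png

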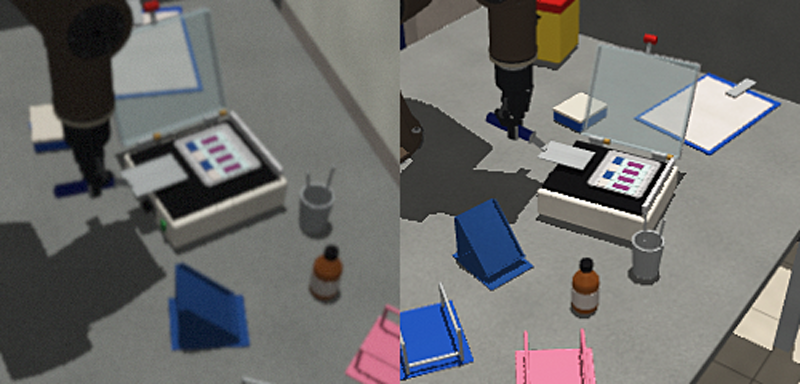

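The blade (left crop ≈150,172) is over the plate's front, short of and in line with the tray, and slightly nose-down. Lowering gently.

{"fn": "carry_out", "kwargs": {
  "deltas": [
    {"dx": 0, "dy": 0, "dz": -0.004, "roll": 0, "grip": 0.01},
    {"dx": 0, "dy": 0, "dz": -0.007, "roll": 0, "grip": 0.01},
    {"dx": 0, "dy": 0, "dz": -0.01, "roll": 0, "grip": 0.01},
    {"dx": 0, "dy": 0, "dz": -0.012, "roll": 0, "grip": 0.01},
    {"dx": 0, "dy": 0, "dz": -0.012, "roll": 0, "grip": 0.01}
  ]
}}

```text
clock: 8.65
tcp_pos: [0.3827, 0.0969, 0.0938]
ee_rot: [-0.0, 0.635, 0.772, -0.001]
ft_force: [-0.4, -0.1, -1.9]
width: 0.016
```

{"fn": "carry_out", "kwargs": {
  "deltas": [
    {"dx": 0, "dy": 0, "dz": -0.002, "roll": 0, "grip": 0.01},
    {"dx": 0, "dy": 0, "dz": -0.004, "roll": 0, "grip": 0.01},
    {"dx": 0, "dy": 0, "dz": -0.006, "roll": 0, "grip": 0.01},
    {"dx": 0, "dy": 0, "dz": -0.006, "roll": 0, "grip": 0.01}
  ]
}}

```text
clock: 8.98
tcp_pos: [0.3828, 0.0969, 0.0877]
ee_rot: [-0.0, 0.635, 0.772, -0.001]
ft_force: [-2.6, -1.1, 7.0]
width: 0.0162
```

{"fn": "carry_out", "kwargs": {
  "deltas": [
    {"dx": 0.006, "dy": 0.0012, "dz": 0.001, "roll": 0, "grip": 0.01},
    {"dx": 0.012, "dy": 0.0023, "dz": 0.001, "roll": 0, "grip": 0.01},
    {"dx": 0.018, "dy": 0.0035, "dz": 0.001, "roll": 0, "grip": 0.01},
    {"dx": 0.024, "dy": 0.0047, "dz": 0.001, "roll": 0, "grip": 0.01},
    {"dx": 0.03, "dy": 0.0058, "dz": 0.001, "roll": 0, "grip": 0.01},
    {"dx": 0.036, "dy": 0.007, "dz": 0.001, "roll": 0, "grip": 0.01},
    {"dx": 0.042, "dy": 0.0082, "dz": 0.001, "roll": 0, "grip": 0.01},
    {"dx": 0.048, "dy": 0.0093, "dz": 0.001, "roll": 0, "grip": 0.01},
    {"dx": 0.054, "dy": 0.0105, "dz": 0.001, "roll": 0, "grip": 0.01},
    {"dx": 0.06, "dy": 0.0117, "dz": 0.001, "roll": 0, "grip": 0.01},
    {"dx": 0.066, "dy": 0.0128, "dz": 0.001, "roll": 0, "grip": 0.01}
  ]
}}

```text
clock: 9.9
tcp_pos: [0.4494, 0.1098, 0.0887]
ee_rot: [-0.0, 0.635, 0.772, -0.001]
ft_force: [-1.5, -0.8, 1.2]
width: 0.016
```

```bash
python3 lift.py f5 0.077
python3 - <<'E'
import cv2,numpy as np
a=cv2.imread("pics/f5_side.png")[130:260,230:370]; b=cv2.imread("pics/f5_scene.png")[150:280,250:390]
cv2.imwrite("pics/f5.png",cv2.resize(np.hstack([a,b]),None,fx=2.8,fy=2.8,interpolation=cv2.INTER_CUBIC))
E
```

```text
9.9 [0.4494107  0.10983233 0.08865019] [-1.48386136 -0.82517013  1.18603283] 0.015958753290628902
lifter yaw deg 11.096408565905676
side 248 pitch deg 0.26408050989640597 roll 0.29794684439408003 z at a=.13 0.07891685282004123 a range 0.06259236020509291 0.20900741137157938
scene 192 pitch deg 0.4491932428063925 roll -0.9568640861962577 z at a=.13 0.07965201227281685 a range 0.061495639978767606 0.20972147401040783
```

View pics/f5.png

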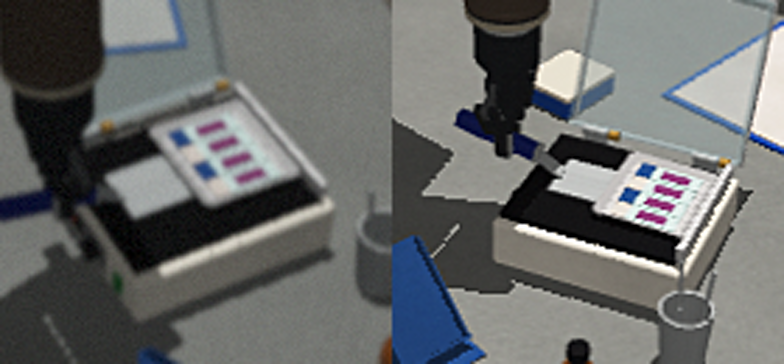

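The tray has reached the fence and the blade is going under its front rim (left crop ≈175,180) with low force. Pushing on.

{"fn": "carry_out", "kwargs": {
  "deltas": [
    {"dx": 0.006, "dy": 0.0012, "dz": 0, "roll": 0, "grip": 0.01},
    {"dx": 0.012, "dy": 0.0023, "dz": 0, "roll": 0, "grip": 0.01},
    {"dx": 0.018, "dy": 0.0035, "dz": 0, "roll": 0, "grip": 0.01},
    {"dx": 0.024, "dy": 0.0047, "dz": 0, "roll": 0, "grip": 0.01},
    {"dx": 0.03, "dy": 0.0058, "dz": 0, "roll": 0, "grip": 0.01},
    {"dx": 0.036, "dy": 0.007, "dz": 0, "roll": 0, "grip": 0.01},
    {"dx": 0.042, "dy": 0.0082, "dz": 0, "roll": 0, "grip": 0.01},
    {"dx": 0.048, "dy": 0.0093, "dz": 0, "roll": 0, "grip": 0.01}
  ]
}}

```text
clock: 10.67
tcp_pos: [0.4988, 0.1194, 0.0887]
ee_rot: [0.0, 0.635, 0.772, -0.001]
ft_force: [-1.5, -0.5, 0.0]
width: 0.016
```

{"fn": "carry_out", "kwargs": {
  "deltas": [
    {"dx": 0.005, "dy": 0.001, "dz": 0, "roll": 0, "grip": 0.01},
    {"dx": 0.01, "dy": 0.002, "dz": 0, "roll": 0, "grip": 0.01},
    {"dx": 0.015, "dy": 0.003, "dz": 0, "roll": 0, "grip": 0.01},
    {"dx": 0.018, "dy": 0.0035, "dz": 0, "roll": 0, "grip": 0.01},
    {"dx": 0.018, "dy": 0.0035, "dz": 0, "roll": 0, "grip": 0.01}
  ]
}}

```text
clock: 11.08
tcp_pos: [0.5176, 0.123, 0.0887]
ee_rot: [0.001, 0.635, 0.772, -0.0]
ft_force: [0.4, -0.6, 0.3]
width: 0.0163
```

```bash
python3 lift.py f6 0.077
cat > tray.py <<'E'
from h import *
import sys
nm=sys.argv[1]; cx,cy,z0,z1=map(float,sys.argv[2:6])   # search region
for n in("side","scene"):
    f=np.load(f"pics/{nm}_{n}.npz"); W=cloud(n,f["d"]); H=cv2.cvtColor(f["p"],cv2.COLOR_RGB2HSV)
    near=(np.hypot(W[...,0]-cx,W[...,1]-cy)<.12)&(W[...,2]>z0)&(W[...,2]<z1)
    mag=near&(H[...,0]>140)&(H[...,0]<172)&(H[...,1]>60)
    blu=near&(H[...,0]>95)&(H[...,0]<125)&(H[...,1]>100)
    P=W[mag]; 
    if len(P)<20: print(n,"few",len(P)); continue
    c=P.mean(0); A=np.c_[P[:,:2]-c[:2],np.ones(len(P))]; k=np.linalg.lstsq(A,P[:,2],rcond=None)[0]
    rc,rs,an=cv2.minAreaRect((P[:,:2]*1000).astype(np.float32))
    print(n,len(P),"magenta rect centre",np.round(rc,1),np.round(rs,1),round(an,1),"z",round(k[2]*1000,1),"tilt deg x,y",np.round(np.degrees(np.arctan(k[:2])),2))
    wh=near&(H[...,2]>90); Q=W[wh]; print("   bright bbox",np.round(np.percentile(Q,[1,99],axis=0)*1000,1).tolist())
E
python3 tray.py f6 .63 .145 .077 .1;python3 - <<'E'
import numpy as np
for n in("side","scene"):
    a=np.load(f"pics/{n}0.npz"); np.savez(f"pics/i0_{n}.npz",p=a["p"],d=a["d"])
E
python3 tray.py i0 .62 .143 .077 .1
```

```text
11.0833 [0.51763874 0.12302744 0.08869551] [ 0.44894502 -0.58139785  0.30973153] 0.01625286923368399
lifter yaw deg 11.097310194394248
side 364 pitch deg 0.2060123803166365 roll 0.41662229247184496 z at a=.13 0.07991972985150819 a range 0.06089120787687865 0.1784667554154716
scene 224 pitch deg -0.4726980206320206 roll 1.0162899009832207 z at a=.13 0.08063267119723513 a range 0.060601976959353744 0.1841479237170591
side 83 magenta rect centre [593.6 142.5] [130.   93.9] 4.1 z 80.6 tilt deg x,y [-3.75 -0.83]
   bright bbox [[577.7, 68.5, 77.1], [710.9, 260.1, 93.4]]
scene 106 magenta rect centre [627.  127.9] [137.6  84.8] 55.7 z 80.5 tilt deg x,y [ 0.99 -0.23]
   bright bbox [[557.6, 67.4, 77.2], [711.9, 260.8, 94.4]]
side 46 magenta rect centre [600.4 118.8] [127.4  92.4] 41.0 z 79.2 tilt deg x,y [ 1.51 -0.35]
   bright bbox [[535.7, 70.3, 77.0], [709.3, 260.7, 93.6]]
scene 79 magenta rect centre [616.6 160.3] [ 66.9 133.8] 41.9 z 79.2 tilt deg x,y [ 0.36 -0.69]
   bright bbox [[538.5, 73.5, 77.1], [710.2, 257.8, 94.8]]
```

{"fn": "carry_out", "kwargs": {
  "deltas": [
    {"dx": 0, "dy": 0, "dz": 0.003, "roll": 0, "grip": 0.01},
    {"dx": 0, "dy": 0, "dz": 0.007, "roll": 0, "grip": 0.01},
    {"dx": 0, "dy": 0, "dz": 0.012, "roll": 0, "grip": 0.01},
    {"dx": 0, "dy": 0, "dz": 0.018, "roll": 0, "grip": 0.01},
    {"dx": 0, "dy": 0, "dz": 0.024, "roll": 0, "grip": 0.01},
    {"dx": 0, "dy": 0, "dz": 0.03, "roll": 0, "grip": 0.01},
    {"dx": 0, "dy": 0, "dz": 0.035, "roll": 0, "grip": 0.01},
    {"dx": 0, "dy": 0, "dz": 0.038, "roll": 0, "grip": 0.01},
    {"dx": 0, "dy": 0, "dz": 0.04, "roll": 0, "grip": 0.01},
    {"dx": 0, "dy": 0, "dz": 0.04, "roll": 0, "grip": 0.01}
  ]
}}

```text
clock: 12.02
tcp_pos: [0.5172, 0.1229, 0.1291]
ee_rot: [0.001, 0.635, 0.772, -0.0]
ft_force: [-0.0, -0.0, -2.5]
width: 0.0162
```

```bash
cat > tray.py <<'E'
# tray pose (centre of slide colours, rim rect) from fixed cameras, in the lifter's frame
from h import *
import sys
nm=sys.argv[1]; z0=float(sys.argv[2]); z1=float(sys.argv[3])
s=readout.read_state(); t=s["tcp_pos"]; q=s["ee_rot"]; X=R.from_quat([q[1],q[2],q[3],q[0]]).as_matrix()[:,0]; f=np.array([X[1],-X[0],0]); g=np.array([-f[1],f[0],0])
print(s["clock"],np.round(t,4),"yaw",np.degrees(np.arctan2(f[1],f[0])),s["ft_force"])
for n in("side","scene"):
    if len(sys.argv)<5:
        p,d=eyes.snapshot(n); np.savez(f"pics/{nm}_{n}.npz",p=p,d=d); cv2.imwrite(f"pics/{nm}_{n}.png",p[...,::-1])
    else: k=np.load(f"pics/{nm}_{n}.npz");p,d=k["p"],k["d"]
    W=cloud(n,d); D=W-t; a=(D@f)*1000; b=(D@g)*1000; m=(a>30)&(a<205)&(abs(b)<85)&(W[...,2]>z0)&(W[...,2]<z1)
    l,lab,st,_=cv2.connectedComponentsWithStats(m.astype(np.uint8)); k=1+np.argmax(st[1:,4]); m=lab==k
    P=np.c_[a[m],b[m]]; z=W[m][:,2]*1000; rc,rs,an=cv2.minAreaRect(P.astype(np.float32))
    i=(abs(P[:,0]-113)<45)&(abs(P[:,1])<45); A=np.c_[P[i]-[113,0],np.ones(i.sum())]; w=np.ones(i.sum(),bool)
    for _ in range(4): c=np.linalg.lstsq(A[w],z[i][w],rcond=None)[0]; w=abs(z[i]-A@c)<4
    print(n,m.sum(),"rim rect fwd,left",np.round(rc,1),np.round(rs,1),round(an,1),"z at mid",round(c[2],1),"pitch,roll deg",np.round(np.degrees(np.arctan(c[:2])),2))
E
python3 tray.py g1 .1 .16
```

```text
12.0167 [0.5172 0.1229 0.1291] yaw 11.09835567554792 [-0.03810086 -0.02959321 -2.48661211]
side 1280 rim rect fwd,left [104.1  -1.6] [135.1 147.4] 88.9 z at mid 118.7 pitch,roll deg [-0.39 -0.1 ]
scene 922 rim rect fwd,left [103.3   2.4] [136.3 145.7] 87.8 z at mid 119.3 pitch,roll deg [ 0.25 -0.17]
```

The tray is lifted and level. I'll pin down its position on the blade from the rim points.

```bash
cat > rim.py <<'E'
from h import *
import sys
from scipy.ndimage import median_filter
nm=sys.argv[1]; zb=float(sys.argv[2]) # rim top z
s=readout.read_state(); t=s["tcp_pos"]; q=s["ee_rot"]; X=R.from_quat([q[1],q[2],q[3],q[0]]).as_matrix()[:,0]; f=np.array([X[1],-X[0],0]); g=np.array([-f[1],f[0],0])
for n in("side","scene"):
    k=np.load(f"pics/{nm}_{n}.npz"); W=cloud(n,k["d"]); D=W-t; a=(D@f)*1000; b=(D@g)*1000; z=W[...,2]
    H=cv2.cvtColor(k["p"],cv2.COLOR_RGB2HSV)
    m=(abs(z-zb)<.003)&(a>45)&(a<190)&(abs(b)<80)&(H[...,2]>100)&(H[...,1]<60)
    P=np.c_[a[m],b[m]]
    e=lambda v,c,pc: np.round(np.percentile(v[c],pc),1) if c.sum()>5 else None
    print(n,m.sum(),"rear",e(P[:,0],(abs(P[:,1])<45)&(P[:,0]>140),[10,50,90]),"front",e(P[:,0],(abs(P[:,1])<45)&(P[:,0]<85),[10,50,90]),"left",e(P[:,1],(abs(P[:,0]-113)<40)&(P[:,1]>40),[10,50,90]),"right",e(P[:,1],(abs(P[:,0]-113)<40)&(P[:,1]<-40),[10,50,90]))
    mg=(H[...,0]>140)&(H[...,0]<172)&(H[...,1]>60)&(a>45)&(a<190)&(abs(b)<70)&(abs(z-zb)<.015)
    print("  magenta",mg.sum(),np.round([np.median(a[mg]),np.median(b[mg])],1),np.round(np.percentile(b[mg],[3,97]),1),np.round(np.percentile(a[mg],[3,97]),1))
    u=cv2.cvtColor(k["p"],cv2.COLOR_RGB2BGR)
a=cv2.imread(f"pics/{nm}_side.png"); v,u=np.where((np.hypot(*(cloud("side",np.load(f"pics/{nm}_side.npz")["d"])-t-f*.113)[...,:2].transpose(2,0,1))<.02)); 
c=(int(np.median(v)),int(np.median(u))); a=a[max(0,c[0]-55):c[0]+55,max(0,c[1]-75):c[1]+75]; cv2.imwrite(f"pics/{nm}_crop.png",cv2.resize(a,None,fx=5,fy=5,interpolation=cv2.INTER_CUBIC))
E
python3 rim.py g1 .1255
```

```text
side 152 rear [169.4 173.8 175.8] front [64.8 65.9 69.9] left [53.9 57.1 61.1] right [-66.6 -63.3 -49.8]
  magenta 92 [129.4 -10.9] [-43.7  43.9] [116.5 143. ]
scene 162 rear [151.2 172.9 175.3] front [65.1 68.3 73.5] left [51.2 58.3 64.7] right [-63.7 -61.8 -59. ]
  magenta 111 [128.3  -7.7] [-47.2  45.2] [113.5 143.4]
```

View pics/g1_crop.png

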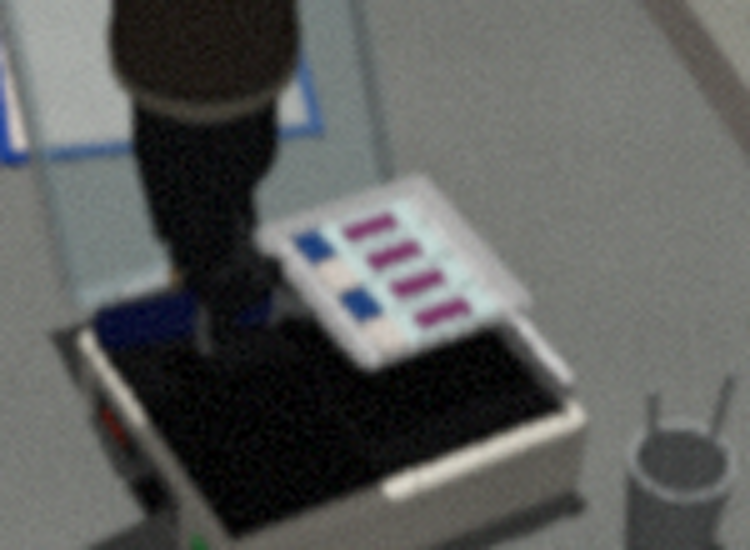

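The rim edges put the tray's centre 120 mm ahead of the TCP and about 2 mm to the right, so it is well on the blade (crop ≈400,270, clear of the plate). Carrying it slowly to the rack, high over everything.

{"fn": "carry_out", "kwargs": {
  "deltas": [
    {"dx": 0, "dy": 0, "dz": 0.004, "roll": 0, "grip": 0.01},
    {"dx": 0, "dy": 0, "dz": 0.012, "roll": 0, "grip": 0.01},
    {"dx": 0, "dy": 0, "dz": 0.024, "roll": 0, "grip": 0.01},
    {"dx": 0, "dy": 0, "dz": 0.038, "roll": 0, "grip": 0.01},
    {"dx": -0.0007, "dy": -0.004, "dz": 0.052, "roll": -0.4, "grip": 0.01},
    {"dx": -0.002, "dy": -0.012, "dz": 0.064, "roll": -1.3, "grip": 0.01},
    {"dx": -0.004, "dy": -0.0236, "dz": 0.074, "roll": -2.6, "grip": 0.01},
    {"dx": -0.0065, "dy": -0.038, "dz": 0.079, "roll": -4.1, "grip": 0.01},
    {"dx": -0.0092, "dy": -0.053, "dz": 0.08, "roll": -5.7, "grip": 0.01},
    {"dx": -0.0114, "dy": -0.066, "dz": 0.08, "roll": -7.1, "grip": 0.01},
    {"dx": -0.0129, "dy": -0.075, "dz": 0.08, "roll": -8.1, "grip": 0.01},
    {"dx": -0.0136, "dy": -0.079, "dz": 0.08, "roll": -8.6, "grip": 0.01}
  ]
}}

```text
clock: 13.12
tcp_pos: [0.5028, 0.0423, 0.2088]
ee_rot: [0.0, 0.693, 0.721, -0.001]
ft_force: [-0.3, -0.0, -2.3]
width: 0.0161
```

{"fn": "carry_out", "kwargs": {
  "deltas": [
    {"dx": -0.0006, "dy": -0.0034, "dz": 0, "roll": -0.4, "grip": 0.01},
    {"dx": -0.002, "dy": -0.012, "dz": 0, "roll": -1.3, "grip": 0.01},
    {"dx": -0.0044, "dy": -0.0253, "dz": 0, "roll": -2.8, "grip": 0.01},
    {"dx": -0.0075, "dy": -0.0438, "dz": 0, "roll": -4.8, "grip": 0.01},
    {"dx": -0.011, "dy": -0.064, "dz": 0, "roll": -7, "grip": 0.01},
    {"dx": -0.0145, "dy": -0.0843, "dz": 0, "roll": -9.2, "grip": 0.01},
    {"dx": -0.018, "dy": -0.1045, "dz": 0, "roll": -11.4, "grip": 0.01},
    {"dx": -0.0215, "dy": -0.1247, "dz": 0, "roll": -13.6, "grip": 0.01},
    {"dx": -0.0247, "dy": -0.1432, "dz": 0, "roll": -15.6, "grip": 0.01},
    {"dx": -0.027, "dy": -0.1567, "dz": 0, "roll": -17.1, "grip": 0.01},
    {"dx": -0.0284, "dy": -0.1651, "dz": 0, "roll": -18, "grip": 0.01},
    {"dx": -0.029, "dy": -0.1685, "dz": 0, "roll": -18.4, "grip": 0.01}
  ]
}}

```text
clock: 14.12
tcp_pos: [0.4737, -0.1272, 0.2088]
ee_rot: [0.0, 0.8, 0.601, -0.001]
ft_force: [0.5, 0.3, -3.4]
width: 0.0158
```

{"fn": "carry_out", "kwargs": {
  "deltas": [
    {"dx": -0.0006, "dy": -0.0034, "dz": 0, "roll": -0.4, "grip": 0.01},
    {"dx": -0.002, "dy": -0.012, "dz": 0, "roll": -1.3, "grip": 0.01},
    {"dx": -0.0044, "dy": -0.0253, "dz": 0, "roll": -2.8, "grip": 0.01},
    {"dx": -0.0075, "dy": -0.0438, "dz": 0, "roll": -4.8, "grip": 0.01},
    {"dx": -0.011, "dy": -0.064, "dz": 0, "roll": -7, "grip": 0.01},
    {"dx": -0.0145, "dy": -0.0843, "dz": 0, "roll": -9.2, "grip": 0.01},
    {"dx": -0.018, "dy": -0.1045, "dz": 0, "roll": -11.4, "grip": 0.01},
    {"dx": -0.0215, "dy": -0.1247, "dz": 0, "roll": -13.6, "grip": 0.01},
    {"dx": -0.0247, "dy": -0.1432, "dz": 0, "roll": -15.6, "grip": 0.01},
    {"dx": -0.027, "dy": -0.1567, "dz": 0, "roll": -17.1, "grip": 0.01},
    {"dx": -0.0284, "dy": -0.1651, "dz": 0, "roll": -18, "grip": 0.01},
    {"dx": -0.029, "dy": -0.1685, "dz": 0, "roll": -18.4, "grip": 0.01}
  ]
}}

```text
clock: 15.12
tcp_pos: [0.4446, -0.2966, 0.2087]
ee_rot: [0.0, 0.886, 0.464, -0.001]
ft_force: [0.1, 0.5, -1.9]
width: 0.0163
```

```bash
python3 tray.py g2 .17 .25; python3 rim.py g2 .206
```

```text
15.1167 [ 0.4446 -0.2966  0.2087] yaw -34.65797909958168 [ 0.0942794   0.54715355 -1.85536643]
side 3204 rim rect fwd,left [1.046e+02 1.000e-01] [130.7 149. ] 89.4 z at mid 198.8 pitch,roll deg [-0.58 -0.08]
scene 1686 rim rect fwd,left [105.8   1.2] [127.9 151.2] 89.9 z at mid 198.5 pitch,roll deg [-0.89  0.1 ]
side 257 rear [174.1 177.6 179.1] front [59.3 69.  71.9] left [57.2 59.8 61.6] right [-65.1 -63.1 -61.1]
  magenta 287 [131.2  -9.1] [-44.9  44.4] [116.9 145.4]
scene 132 rear [177.7 178.3 179.9] front [66.1 69.9 73.2] left [58.7 62.  63.7] right [-63.  -61.8 -57.1]
  magenta 197 [128.9  -6.4] [-45.5  45.7] [113.6 145.3]
```

Hovering over the rack, the tray sits ≈122 mm ahead and level, pitch about -0.7°. Lowering to just above the rails.

{"fn": "carry_out", "kwargs": {
  "deltas": [
    {"dx": -0.0013, "dy": 0.0024, "dz": -0.003, "roll": 0.1, "grip": 0.01},
    {"dx": -0.0013, "dy": 0.0024, "dz": -0.01, "roll": 0.1, "grip": 0.01},
    {"dx": -0.0013, "dy": 0.0024, "dz": -0.021, "roll": 0.1, "grip": 0.01},
    {"dx": -0.0013, "dy": 0.0024, "dz": -0.036, "roll": 0.1, "grip": 0.01},
    {"dx": -0.0013, "dy": 0.0024, "dz": -0.051, "roll": 0.1, "grip": 0.01},
    {"dx": -0.0013, "dy": 0.0024, "dz": -0.066, "roll": 0.1, "grip": 0.01},
    {"dx": -0.0013, "dy": 0.0024, "dz": -0.081, "roll": 0.1, "grip": 0.01},
    {"dx": -0.0013, "dy": 0.0024, "dz": -0.093, "roll": 0.1, "grip": 0.01},
    {"dx": -0.0013, "dy": 0.0024, "dz": -0.103, "roll": 0.1, "grip": 0.01},
    {"dx": -0.0013, "dy": 0.0024, "dz": -0.11, "roll": 0.1, "grip": 0.01},
    {"dx": -0.0013, "dy": 0.0024, "dz": -0.114, "roll": 0.1, "grip": 0.01},
    {"dx": -0.0013, "dy": 0.0024, "dz": -0.116, "roll": 0.1, "grip": 0.01}
  ]
}}

```text
clock: 16.22
tcp_pos: [0.4433, -0.293, 0.0922]
ee_rot: [-0.0, 0.885, 0.466, -0.001]
ft_force: [-0.0, 0.0, -2.0]
width: 0.0158
```

```bash
python3 tray.py g3 .076 .12; python3 rim.py g3 .09
```

```text
16.2167 [ 0.4433 -0.293   0.0922] yaw -34.464073376436474 [-0.01978466  0.00427763 -1.95661302]
side 2834 rim rect fwd,left [104.9   0.5] [132.2 149.1] 89.5 z at mid 82.0 pitch,roll deg [-0.87 -0.04]
scene 1581 rim rect fwd,left [105.5   1.3] [127.8 150.3] 89.4 z at mid 82.7 pitch,roll deg [-0.18 -0.42]
side 154 rear [175.4 177.3 178.6] front [55.1 68.8 70.8] left [57.4 60.6 62.6] right [-64.7 -63.6 -61.3]
  magenta 246 [130.5  -8.1] [-43.7  44.5] [116.2 144.7]
scene 120 rear [174.4 176.4 179.5] front [67.5 70.2 74.1] left [59.8 62.9 64.1] right [-61.8 -59.9 -57.9]
  magenta 186 [130.1  -6.2] [-44.7  46.7] [115.  145.1]
```

View pics/g3_crop.png

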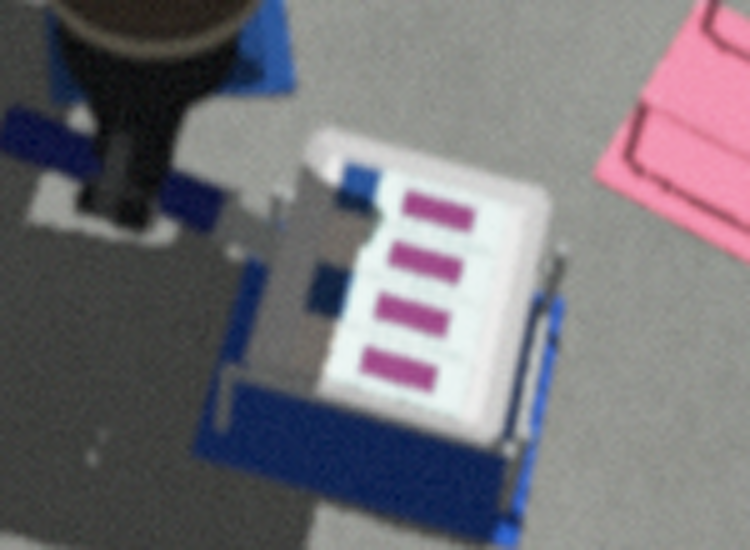

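The tray hovers square over the rack (centre ≈400,290 in the crop), with the rear posts at ≈(555,270) and (515,450) behind it. Setting it down slowly.

{"fn": "carry_out", "kwargs": {
  "deltas": [
    {"dx": 0, "dy": -0.001, "dz": -0.003, "roll": 0, "grip": 0.01},
    {"dx": 0, "dy": -0.001, "dz": -0.007, "roll": 0, "grip": 0.01},
    {"dx": 0, "dy": -0.001, "dz": -0.01, "roll": 0, "grip": 0.01},
    {"dx": 0, "dy": -0.001, "dz": -0.012, "roll": 0, "grip": 0.01},
    {"dx": 0, "dy": -0.001, "dz": -0.014, "roll": 0, "grip": 0.01},
    {"dx": 0, "dy": -0.001, "dz": -0.016, "roll": 0, "grip": 0.01},
    {"dx": 0, "dy": -0.001, "dz": -0.018, "roll": 0, "grip": 0.01},
    {"dx": 0, "dy": -0.001, "dz": -0.02, "roll": 0, "grip": 0.01},
    {"dx": 0, "dy": -0.001, "dz": -0.022, "roll": 0, "grip": 0.01},
    {"dx": 0, "dy": -0.001, "dz": -0.025, "roll": 0, "grip": 0.01},
    {"dx": 0, "dy": -0.001, "dz": -0.029, "roll": 0, "grip": 0.01},
    {"dx": 0, "dy": -0.001, "dz": -0.031, "roll": 0, "grip": 0.01}
  ]
}}

```text
clock: 17.32
tcp_pos: [0.4433, -0.2942, 0.0612]
ee_rot: [-0.0, 0.885, 0.466, -0.001]
ft_force: [1.0, 0.3, -1.6]
width: 0.0159
```

```bash
python3 tray.py g4 .055 .09; python3 rim.py g4 .068
```

```text
17.3167 [ 0.4433 -0.2942  0.0612] yaw -34.47868213131309 [ 1.00994101  0.27534736 -1.55638087]
side 2854 rim rect fwd,left [110.5   0.5] [132.7 160.9] 89.8 z at mid 62.5 pitch,roll deg [0.25 0.2 ]
scene 1586 rim rect fwd,left [111.6   1.3] [128.2 162.9] 89.6 z at mid 63.2 pitch,roll deg [-0.14 -0.27]
side 494 rear [148.1 175.1 178.7] front [68.9 70.8 74.3] left [47.4 59.6 62.6] right [-64.8 -61.4 -48.5]
  magenta 235 [131.5  -8.9] [-44.9  44.3] [117.  145.3]
scene 313 rear [155.1 174.8 178.4] front [66.  70.3 75.8] left [51.8 61.1 64.1] right [-61.8 -58.3 -45.1]
  magenta 184 [130.4   0.5] [-44.8  46.4] [115.1 145.3]
```

The tray is on the rails and the blade is free below it. Drawing the lifter straight out to the front.

{"fn": "carry_out", "kwargs": {
  "deltas": [
    {"dx": -0.0041, "dy": 0.0028, "dz": 0, "roll": 0, "grip": 0.01},
    {"dx": -0.0124, "dy": 0.0085, "dz": 0, "roll": 0, "grip": 0.01},
    {"dx": -0.0206, "dy": 0.0142, "dz": 0, "roll": 0, "grip": 0.01},
    {"dx": -0.0289, "dy": 0.0198, "dz": 0, "roll": 0, "grip": 0.01},
    {"dx": -0.0371, "dy": 0.0255, "dz": 0, "roll": 0, "grip": 0.01},
    {"dx": -0.0454, "dy": 0.0311, "dz": 0, "roll": 0, "grip": 0.01},
    {"dx": -0.0536, "dy": 0.0368, "dz": 0, "roll": 0, "grip": 0.01},
    {"dx": -0.0618, "dy": 0.0425, "dz": 0, "roll": 0, "grip": 0.01},
    {"dx": -0.0701, "dy": 0.0481, "dz": 0, "roll": 0, "grip": 0.01},
    {"dx": -0.0783, "dy": 0.0538, "dz": 0, "roll": 0, "grip": 0.01},
    {"dx": -0.0866, "dy": 0.0594, "dz": 0, "roll": 0, "grip": 0.01},
    {"dx": -0.0948, "dy": 0.0651, "dz": 0, "roll": 0, "grip": 0.01}
  ]
}}

```text
clock: 18.42
tcp_pos: [0.3476, -0.2284, 0.0612]
ee_rot: [-0.0, 0.885, 0.466, -0.001]
ft_force: [0.4, -0.2, -2.5]
width: 0.0161
```

{"fn": "carry_out", "kwargs": {
  "deltas": [
    {"dx": -0.006, "dy": 0.004, "dz": 0, "roll": 0, "grip": 0.01},
    {"dx": -0.012, "dy": 0.008, "dz": 0, "roll": -2, "grip": 0.01},
    {"dx": -0.012, "dy": 0.008, "dz": 0, "roll": -8, "grip": 0.01},
    {"dx": -0.012, "dy": 0.008, "dz": 0, "roll": -14, "grip": 0.01},
    {"dx": -0.012, "dy": 0.008, "dz": 0, "roll": -20, "grip": 0.01},
    {"dx": -0.012, "dy": 0.008, "dz": 0, "roll": -26, "grip": 0.01},
    {"dx": -0.012, "dy": 0.008, "dz": 0, "roll": -32, "grip": 0.01},
    {"dx": -0.012, "dy": 0.008, "dz": -0.01, "roll": -38, "grip": 0.01},
    {"dx": -0.012, "dy": 0.008, "dz": -0.02, "roll": -44, "grip": 0.01},
    {"dx": -0.012, "dy": 0.008, "dz": -0.03, "roll": -47, "grip": 0.01},
    {"dx": -0.012, "dy": 0.008, "dz": -0.038, "roll": -47, "grip": 0.01},
    {"dx": -0.012, "dy": 0.008, "dz": -0.043, "roll": -47, "grip": 0.01}
  ]
}}

```text
clock: 19.42
tcp_pos: [0.3353, -0.2202, 0.0175]
ee_rot: [-0.001, 0.997, 0.075, -0.001]
ft_force: [-0.4, -0.0, -1.9]
width: 0.0163
```

```bash
python3 lift.py f7 0.008
python3 - <<'E'
import cv2,numpy as np
a=cv2.imread("pics/f7_side.png")[210:420,170:420]; b=cv2.imread("pics/f7_scene.png")[190:400,80:330]
cv2.imwrite("pics/f7.png",cv2.resize(np.hstack([a,b]),None,fx=1.6,fy=1.6,interpolation=cv2.INTER_CUBIC))
E
```

```text
19.4167 [ 0.33525884 -0.22016976  0.01754861] [-0.35528965 -0.01072351 -1.87222399] 0.016347205743147526
lifter yaw deg -81.36133848802953
side 44 pitch deg -2.985330586863242 roll -1.925974696316394 z at a=.13 0.00789977918377133 a range 0.060149100814866296 0.1684762012736886
scene few 26
```

View pics/f7.png

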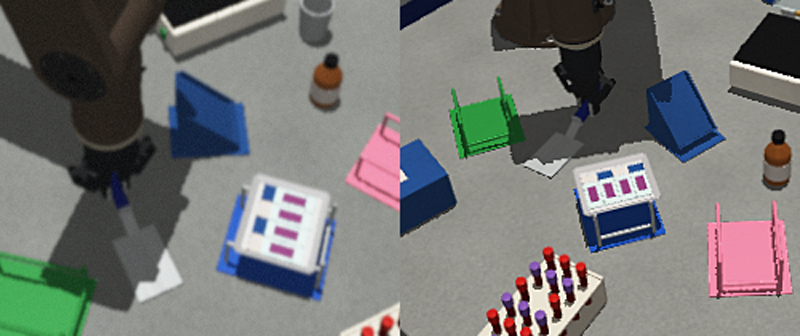

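The tray (left crop ≈290,215) sits square on the rack, and the lifter is over free bench. Setting the lifter down, releasing and rising.

{"fn": "carry_out", "kwargs": {
  "deltas": [
    {"dx": 0, "dy": 0, "dz": -0.002, "roll": 0, "grip": 0.01},
    {"dx": 0, "dy": 0, "dz": -0.003, "roll": 0, "grip": 0.01},
    {"dx": 0, "dy": 0, "dz": -0.003, "roll": 0, "grip": 0.01},
    {"dx": 0, "dy": 0, "dz": -0.003, "roll": 0, "grip": 0.03},
    {"dx": 0, "dy": 0, "dz": -0.003, "roll": 0, "grip": 0.04},
    {"dx": 0, "dy": 0, "dz": -0.003, "roll": 0, "grip": 0.04},
    {"dx": 0, "dy": 0, "dz": 0.01, "roll": 0, "grip": 0.04},
    {"dx": 0, "dy": 0, "dz": 0.04, "roll": 0, "grip": 0.05},
    {"dx": 0, "dy": 0, "dz": 0.08, "roll": 0, "grip": 0.06},
    {"dx": 0, "dy": 0, "dz": 0.12, "roll": 0, "grip": 0.06},
    {"dx": 0, "dy": 0, "dz": 0.16, "roll": 0, "grip": 0.06},
    {"dx": 0, "dy": 0, "dz": 0.2, "roll": 0, "grip": 0.06}
  ],
  "newtons": 60
}}

```text
clock: 20.52
tcp_pos: [0.3346, -0.2196, 0.2199]
ee_rot: [-0.001, 0.997, 0.075, -0.001]
ft_force: [0.9, -1.7, -0.2]
width: 0.0599
```

{"fn": "carry_out", "kwargs": {
  "deltas": [
    {"dx": 0.01, "dy": 0.025, "dz": 0.03, "roll": 0, "grip": 0.06},
    {"dx": 0.025, "dy": 0.055, "dz": 0.06, "roll": 1, "grip": 0.06},
    {"dx": 0.04, "dy": 0.09, "dz": 0.09, "roll": 2, "grip": 0.06},
    {"dx": 0.055, "dy": 0.125, "dz": 0.12, "roll": 2, "grip": 0.06},
    {"dx": 0.07, "dy": 0.16, "dz": 0.14, "roll": 2, "grip": 0.06},
    {"dx": 0.085, "dy": 0.195, "dz": 0.145, "roll": 2, "grip": 0.06},
    {"dx": 0.1, "dy": 0.23, "dz": 0.145, "roll": 2, "grip": 0.06},
    {"dx": 0.115, "dy": 0.265, "dz": 0.145, "roll": 2, "grip": 0.06},
    {"dx": 0.13, "dy": 0.3, "dz": 0.145, "roll": 2, "grip": 0.06},
    {"dx": 0.14, "dy": 0.335, "dz": 0.145, "roll": 2, "grip": 0.06},
    {"dx": 0.15, "dy": 0.365, "dz": 0.145, "roll": 2, "grip": 0.06},
    {"dx": 0.16, "dy": 0.39, "dz": 0.145, "roll": 2, "grip": 0.06}
  ]
}}

```text
clock: 21.52
tcp_pos: [0.4945, 0.173, 0.3649]
ee_rot: [-0.001, 0.996, 0.094, -0.001]
ft_force: [1.2, -0.9, 1.1]
width: 0.0602
```

```bash
python3 snap.py wrist k1; python3 snap.py side k1s;python3 - <<'E'
from h import *
s=readout.read_state();q=s["ee_rot"];print("tool x ang",np.degrees(2*np.arctan2(q[2],q[1])))
for n,fn in(("wrist","k1"),("side","k1s")):
    f=np.load(f"pics/{fn}.npz");W=cloud(n,f["d"],f["T"]);H=cv2.cvtColor(f["p"],cv2.COLOR_RGB2HSV)
    m=((H[...,0]<6)|(H[...,0]>174))&(H[...,1]>140)&(W[...,2]>.25)&(W[...,2]<.32)&(W[...,1]>.2)
    P=W[m]; print(n,len(P),np.round(np.percentile(P,[3,50,97],axis=0)*1000,1).tolist() if len(P) else "", np.round(cv2.minAreaRect((P[:,:2]*1000).astype(np.float32)),1) if 0 else "")
E
```

```text
21.5167 [0.4945084  0.17297209 0.36486616] [0.27671442 0.18577401 1.69738144 0.00280824 1.26040377 0.08850764] 0.06018389530629091 [ 1.19433061 -0.90062268  1.12325174]
21.5667 [0.49617814 0.17590902 0.36467954] [0.28018606 0.18918616 1.69350487 0.00434903 1.25968092 0.0912036 ] 0.05986019287232167 [-1.58638091  2.36758128 -1.17521897]
tool x ang 10.82606356489223
wrist 144 [[542.2, 323.5, 286.1], [552.7, 325.5, 287.9], [565.0, 328.3, 289.6]] 
side 34 [[544.7, 320.0, 280.1], [554.3, 326.7, 286.0], [562.2, 335.3, 291.1]]
```

{"fn": "carry_out", "kwargs": {
  "deltas": [
    {"dx": 0.012, "dy": 0.03, "dz": -0.005, "roll": 0, "grip": 0.06},
    {"dx": 0.025, "dy": 0.065, "dz": -0.015, "roll": 0, "grip": 0.06},
    {"dx": 0.038, "dy": 0.1, "dz": -0.025, "roll": 0, "grip": 0.06},
    {"dx": 0.05, "dy": 0.134, "dz": -0.035, "roll": 0, "grip": 0.06},
    {"dx": 0.058, "dy": 0.154, "dz": -0.045, "roll": 0, "grip": 0.06},
    {"dx": 0.058, "dy": 0.154, "dz": -0.06, "roll": 0, "grip": 0.06},
    {"dx": 0.058, "dy": 0.154, "dz": -0.085, "roll": 0, "grip": 0.055},
    {"dx": 0.058, "dy": 0.154, "dz": -0.1, "roll": 0, "grip": 0.05},
    {"dx": 0.058, "dy": 0.154, "dz": -0.1, "roll": 0, "grip": 0.03},
    {"dx": 0.058, "dy": 0.154, "dz": -0.1, "roll": 0, "grip": 0.015},
    {"dx": 0.058, "dy": 0.154, "dz": -0.1, "roll": 0, "grip": 0.015},
    {"dx": 0.058, "dy": 0.154, "dz": -0.1, "roll": 0, "grip": 0.015}
  ],
  "newtons": 40
}}

```text
clock: 22.62
tcp_pos: [0.5561, 0.3264, 0.2653]
ee_rot: [-0.001, 0.996, 0.094, 0.001]
ft_force: [20.1, -6.1, -19.7]
width: 0.0249
```

```bash
python3 snap.py side k2
python3 - <<'E'
import cv2,numpy as np
a=cv2.imread("pics/k2.png")[40:240,180:420]; cv2.imwrite("pics/k2c.png",cv2.resize(a,None,fx=3,fy=3,interpolation=cv2.INTER_CUBIC))
q=np.linspace(2,0,25);y=-230*np.cos(q)+15*np.sin(q);z=230*np.sin(q)+15*np.cos(q);Y=np.array([-.191,.982])
for i in range(25): print(i,round(q[i],2),np.round((y[i]-y[0])*Y,1),round(z[i]-z[0],1))
E
```

```text
22.6167 [0.55606751 0.32642882 0.26534639] [4.83419119e-01 4.41380268e-01 1.57277048e+00 7.70381489e-04
 1.12460965e+00 2.94560274e-01] 0.024939716249067684 [ 20.12766095  -6.07804873 -19.71529938]
0 2.0 [-0.  0.] 0.0
1 1.92 [  3.3 -17. ] 8.4
2 1.83 [  6.7 -34.5] 15.3
3 1.75 [ 10.2 -52.6] 20.7
4 1.67 [ 13.8 -71.1] 24.6
5 1.58 [ 17.5 -89.8] 26.9
6 1.5 [  21.1 -108.7] 27.6
7 1.42 [  24.8 -127.5] 26.7
8 1.33 [  28.4 -146.2] 24.2
9 1.25 [  32.  -164.6] 20.1
10 1.17 [  35.5 -182.7] 14.5
11 1.08 [  38.9 -200.2] 7.3
12 1.0 [  42.2 -217. ] -1.3
13 0.92 [  45.3 -233.1] -11.2
14 0.83 [  48.3 -248.4] -22.6
15 0.75 [  51.1 -262.6] -35.1
16 0.67 [  53.6 -275.8] -48.9
17 0.58 [  56.  -287.8] -63.7
18 0.5 [  58.1 -298.5] -79.5
19 0.42 [  59.9 -308. ] -96.1
20 0.33 [  61.5 -316. ] -113.5
21 0.25 [  62.7 -322.6] -131.5
22 0.17 [  63.7 -327.7] -149.9
23 0.08 [  64.4 -331.2] -168.8
24 0.0 [  64.8 -333.2] -187.9
```

{"fn": "carry_out", "kwargs": {
  "deltas": [
    {"dx": 0.001, "dy": 0, "dz": -0.001, "roll": 0, "grip": 0.015},
    {"dx": 0.001, "dy": 0, "dz": -0.001, "roll": 0, "grip": 0.015}
  ]
}}

```text
clock: 22.83
tcp_pos: [0.5565, 0.3257, 0.2656]
ee_rot: [-0.001, 0.996, 0.094, 0.001]
ft_force: [-5.9, -1.9, -2.2]
width: 0.025
```

The picture limit is reached, so I'll go on by numbers. The opening of 25 mm says the knob is held. Following its arc slowly.

{"fn": "carry_out", "kwargs": {
  "deltas": [
    {"dx": 0.0016, "dy": -0.0085, "dz": 0.0045, "roll": 0, "grip": 0.015},
    {"dx": 0.0033, "dy": -0.017, "dz": 0.0084, "roll": 0, "grip": 0.015},
    {"dx": 0.005, "dy": -0.0257, "dz": 0.012, "roll": 0, "grip": 0.015},
    {"dx": 0.0067, "dy": -0.0345, "dz": 0.0153, "roll": 0, "grip": 0.015},
    {"dx": 0.0084, "dy": -0.0435, "dz": 0.0182, "roll": 0, "grip": 0.015},
    {"dx": 0.0102, "dy": -0.0526, "dz": 0.0207, "roll": 0, "grip": 0.015},
    {"dx": 0.0102, "dy": -0.0526, "dz": 0.0207, "roll": 0, "grip": 0.015}
  ]
}}

```text
clock: 23.42
tcp_pos: [0.5667, 0.2712, 0.287]
ee_rot: [-0.001, 0.996, 0.093, 0.0]
ft_force: [-4.9, -1.4, -6.3]
width: 0.0252
```

{"fn": "carry_out", "kwargs": {
  "deltas": [
    {"dx": 0.0035, "dy": -0.0185, "dz": 0.0035, "roll": 0, "grip": 0.015},
    {"dx": 0.007, "dy": -0.0372, "dz": 0.0058, "roll": 0, "grip": 0.015},
    {"dx": 0.0105, "dy": -0.0561, "dz": 0.0065, "roll": 0, "grip": 0.015},
    {"dx": 0.0142, "dy": -0.0749, "dz": 0.0056, "roll": 0, "grip": 0.015},
    {"dx": 0.0178, "dy": -0.0936, "dz": 0.0031, "roll": 0, "grip": 0.015},
    {"dx": 0.0214, "dy": -0.112, "dz": -0.001, "roll": 0, "grip": 0.015},
    {"dx": 0.0214, "dy": -0.112, "dz": -0.001, "roll": 0, "grip": 0.015}
  ]
}}

```text
clock: 24.0
tcp_pos: [0.5882, 0.1563, 0.2857]
ee_rot: [-0.001, 0.996, 0.092, -0.0]
ft_force: [-4.8, 1.6, -5.5]
width: 0.0247
```

{"fn": "carry_out", "kwargs": {
  "deltas": [
    {"dx": 0.0033, "dy": -0.0175, "dz": -0.0058, "roll": 0, "grip": 0.015},
    {"dx": 0.0066, "dy": -0.035, "dz": -0.013, "roll": 0, "grip": 0.015},
    {"dx": 0.0098, "dy": -0.0515, "dz": -0.0216, "roll": 0, "grip": 0.015},
    {"dx": 0.0129, "dy": -0.0673, "dz": -0.0316, "roll": 0, "grip": 0.015},
    {"dx": 0.0158, "dy": -0.0823, "dz": -0.0429, "roll": 0, "grip": 0.015},
    {"dx": 0.0186, "dy": -0.0962, "dz": -0.0555, "roll": 0, "grip": 0.015},
    {"dx": 0.0186, "dy": -0.0962, "dz": -0.0555, "roll": 0, "grip": 0.015}
  ]
}}

```text
clock: 24.58
tcp_pos: [0.6067, 0.0582, 0.2289]
ee_rot: [-0.0, 0.996, 0.092, -0.001]
ft_force: [-6.9, -1.0, -0.7]
width: 0.0251
```

```bash
python3 snap.py side k3
python3 - <<'E'
from h import *
f=np.load("pics/k3.npz");W=cloud("side",f["d"],f["T"]);H=cv2.cvtColor(f["p"],cv2.COLOR_RGB2HSV)
m=((H[...,0]<6)|(H[...,0]>174))&(H[...,1]>140)&(W[...,2]>.1)&(W[...,2]<.35)&(W[...,1]>-.1)&(W[...,1]<.36)&(W[...,0]>.45)
P=W[m];print(len(P),P.mean(0) if len(P) else "")
t=np.array([.6063,.0600,.2300]); D=readout.read_state()["tcp_pos"]-[.5565,.3257,.2656]; print("moved",D)
E
```

```text
24.5833 [0.60668189 0.05823865 0.22892657] [ 4.56580427e-02  4.26556385e-01  1.69454213e+00  5.91856870e-04
  1.02188317e+00 -1.38516394e-01] 0.02514500641743105 [-6.88987179 -1.04663635 -0.71802571]
35 [0.61339486 0.06254938 0.25014267]
moved [ 0.04999025 -0.26652942 -0.03575071]
```

{"fn": "carry_out", "kwargs": {
  "deltas": [
    {"dx": 0.0022, "dy": -0.0125, "dz": -0.014, "roll": 0, "grip": 0.015},
    {"dx": 0.0043, "dy": -0.024, "dz": -0.029, "roll": 0, "grip": 0.015},
    {"dx": 0.0062, "dy": -0.0345, "dz": -0.0447, "roll": 0, "grip": 0.015},
    {"dx": 0.008, "dy": -0.0438, "dz": -0.0613, "roll": 0, "grip": 0.015},
    {"dx": 0.0094, "dy": -0.0515, "dz": -0.0786, "roll": 0, "grip": 0.015},
    {"dx": 0.0105, "dy": -0.058, "dz": -0.0965, "roll": 0, "grip": 0.015},
    {"dx": 0.0105, "dy": -0.058, "dz": -0.0965, "roll": 0, "grip": 0.015}
  ]
}}

```text
clock: 25.22
tcp_pos: [0.6175, 0.0002, 0.1318]
ee_rot: [-0.0, 0.996, 0.091, -0.001]
ft_force: [-2.8, -6.5, 1.4]
width: 0.0248
```

{"fn": "carry_out", "kwargs": {
  "deltas": [
    {"dx": 0.0006, "dy": -0.0035, "dz": -0.01, "roll": 0, "grip": 0.015},
    {"dx": 0.001, "dy": -0.0055, "dz": -0.02, "roll": 0, "grip": 0.015},
    {"dx": 0.0014, "dy": -0.0075, "dz": -0.03, "roll": 0, "grip": 0.015},
    {"dx": 0.0017, "dy": -0.009, "dz": -0.04, "roll": 0, "grip": 0.015},
    {"dx": 0.002, "dy": -0.01, "dz": -0.048, "roll": 0, "grip": 0.015},
    {"dx": 0.002, "dy": -0.01, "dz": -0.053, "roll": 0, "grip": 0.015},
    {"dx": 0.002, "dy": -0.01, "dz": -0.053, "roll": 0, "grip": 0.015}
  ]
}}

```text
clock: 25.8
tcp_pos: [0.6195, -0.0099, 0.0787]
ee_rot: [0.0, 0.996, 0.092, -0.001]
ft_force: [-6.6, -7.4, -0.2]
width: 0.0248
```

{"fn": "carry_out", "kwargs": {
  "deltas": [
    {"dx": -0.0005, "dy": -0.0005, "dz": -0.001, "roll": 0, "grip": 0.015},
    {"dx": -0.0005, "dy": -0.0005, "dz": -0.0025, "roll": 0, "grip": 0.015},
    {"dx": -0.0005, "dy": -0.0005, "dz": -0.004, "roll": 0, "grip": 0.015},
    {"dx": -0.0005, "dy": -0.0005, "dz": -0.004, "roll": 0, "grip": 0.015}
  ]
}}

```text
clock: 26.13
tcp_pos: [0.6195, -0.0102, 0.0753]
ee_rot: [0.0, 0.996, 0.092, -0.001]
ft_force: [-4.3, -4.4, -0.3]
width: 0.0251
```

```bash
python3 snap.py side k4
python3 - <<'E'
from h import *
f=np.load("pics/k4.npz");W=cloud("side",f["d"],f["T"]);H=cv2.cvtColor(f["p"],cv2.COLOR_RGB2HSV)
m=((H[...,0]<6)|(H[...,0]>174))&(H[...,1]>140)&(W[...,2]>.05)&(W[...,2]<.35)&(W[...,1]>-.1)&(W[...,1]<.36)&(W[...,0]>.45)
P=W[m];print(len(P),np.percentile(P,[5,50,95],axis=0) if len(P) else "")
O=np.array([.595,.129]);y=np.radians(11);X=np.array([np.cos(y),np.sin(y)]);Y=np.array([-X[1],X[0]]);D=W[...,:2]-O;a=D@X;b=D@Y
for b0 in range(-90,100,20):
    k=(abs(a)<.09)&(abs(b-b0/1000)<.008)&(W[...,2]>.06)&(W[...,2]<.2); print(b0,k.sum(),np.round(np.percentile(W[k][:,2],[10,50,90])*1000,1) if k.sum() else "")
E
```

```text
26.1333 [ 0.61953758 -0.01021801  0.07529162] [-6.50399435e-02  6.24381154e-01  1.79337209e+00 -9.33858761e-04
  7.24766625e-01 -2.47880953e-01] 0.025082452114518334 [-4.25908221 -4.38726902 -0.31562194]
31 [[ 0.60710522 -0.03158087  0.09617307]
 [ 0.6260876  -0.00793772  0.10320727]
 [ 0.63240169 -0.00297671  0.14073197]]
-90 183 [ 63.5  85.1 111.9]
-70 150 [107.5 110.3 112.9]
-50 162 [107.5 109.9 112.4]
-30 175 [106.8 109.5 111.9]
-10 186 [106.4 109.  112.5]
10 184 [106.4 109.2 111.5]
30 197 [106.3 108.7 111.5]
50 210 [105.6 108.4 111. ]
70 212 [105.3 108.  110.3]
90 231 [105.  107.7 110.3]
```

The cover is ≈0.016 rad from flat. I'll go down a little more until it seats.

{"fn": "carry_out", "kwargs": {
  "deltas": [
    {"dx": -0.0005, "dy": -0.0005, "dz": -0.002, "roll": 0, "grip": 0.015},
    {"dx": -0.0005, "dy": -0.0005, "dz": -0.004, "roll": 0, "grip": 0.015},
    {"dx": -0.0005, "dy": -0.0005, "dz": -0.004, "roll": 0, "grip": 0.015},
    {"dx": -0.0005, "dy": -0.0005, "dz": -0.004, "roll": 0, "grip": 0.015}
  ]
}}

```text
clock: 26.52
tcp_pos: [0.6195, -0.0105, 0.072]
ee_rot: [0.0, 0.996, 0.092, -0.0]
ft_force: [-3.2, -1.0, 0.2]
width: 0.0252
```

{"fn": "carry_out", "kwargs": {
  "deltas": [
    {"dx": 0, "dy": 0, "dz": 0, "roll": 0, "grip": 0.03},
    {"dx": 0, "dy": 0, "dz": 0, "roll": 0, "grip": 0.045},
    {"dx": 0, "dy": 0, "dz": 0, "roll": 0, "grip": 0.06},
    {"dx": 0, "dy": 0, "dz": 0, "roll": 0, "grip": 0.06},
    {"dx": 0, "dy": 0, "dz": 0.02, "roll": 0, "grip": 0.06},
    {"dx": 0, "dy": -0.01, "dz": 0.05, "roll": 0, "grip": 0.06},
    {"dx": 0, "dy": -0.01, "dz": 0.09, "roll": 0, "grip": 0.06},
    {"dx": 0, "dy": -0.01, "dz": 0.13, "roll": 0, "grip": 0.06},
    {"dx": 0, "dy": -0.01, "dz": 0.17, "roll": 0, "grip": 0.06},
    {"dx": 0, "dy": -0.01, "dz": 0.2, "roll": 0, "grip": 0.06},
    {"dx": 0, "dy": -0.01, "dz": 0.2, "roll": 0, "grip": 0.06}
  ]
}}

```text
clock: 27.43
tcp_pos: [0.6226, -0.0207, 0.2791]
ee_rot: [0.001, 0.996, 0.092, 0.005]
ft_force: [0.9, -0.2, -0.2]
width: 0.0596
```

```bash
python3 snap.py side e1; python3 snap.py scene e2
python3 - <<'E'
from h import *
O=np.array([.595,.129]);y=np.radians(11)
def fr(W,O,y):
    X=np.array([np.cos(y),np.sin(y)]);Y=np.array([-X[1],X[0]]);D=W[...,:2]-O; return (D@X)*1000,(D@Y)*1000
for n,fn in(("side","e1"),("scene","e2")):
    f=np.load(f"pics/{fn}.npz");W=cloud(n,f["d"],f["T"]);H=cv2.cvtColor(f["p"],cv2.COLOR_RGB2HSV);z=W[...,2]*1000
    a,b=fr(W,O,y);k=(abs(a)<90)&(abs(b)<85)&(z>100)&(z<120);A=np.c_[a[k],b[k],np.ones(k.sum())]
    c=np.linalg.lstsq(A,z[k],rcond=None)[0];print(n,"cover plane slopes",np.round(c,4),k.sum())
    m=((H[...,0]<6)|(H[...,0]>174))&(H[...,1]>140)&(z>75)&(z<130)&(abs(a)<40)&(b<-100)&(b>-160);print(" knob",m.sum(),np.median(W[m],axis=0))
    a,b=fr(W,np.array([.543,-.3645]),np.radians(-34.5)); k=(abs(a)<75)&(abs(b)<75)&(z>52)&(z<90)
    i=k&(abs(a)<35)&(abs(b)<40);A=np.c_[a[i],b[i],np.ones(i.sum())];c=np.linalg.lstsq(A,z[i],rcond=None)[0];print(" tray plane",np.round(c,4))
    r=k&(z>63)&(z<74)&(H[...,1]<70)&(H[...,2]>80)
    g=lambda v,s:np.round(np.median(v[s]),1) if s.sum() else None
    print(" rim rear/front/left/right",g(a,r&(a>40)&(a<61)&(abs(b)<38)),g(a,r&(a<-40)&(abs(b)<38)),g(b,r&(b>48)&(abs(a)<40)),g(b,r&(b<-48)&(abs(a)<40)))
    mg=k&(H[...,0]>140)&(H[...,0]<172)&(H[...,1]>60); print(" magenta",np.round(cv2.minAreaRect(np.c_[a[mg],b[mg]].astype(np.float32))[2],1))
    a,b=fr(W,np.array([.3346,-.2196]),np.radians(-81.4)); k=(a>65)&(a<155)&(abs(b)<28)&(z<60); print(" lifter blade z",np.round(np.percentile(z[k],[5,50,95]),1),k.sum())
    bl=(H[...,0]>100)&(H[...,0]<128)&(H[...,1]>90)&(a>-90)&(a<60)&(abs(b)<40)&(z>8)&(z<80); print(" handle",bl.sum(),np.round(np.percentile(a[bl],[2,98]),1),np.round(np.percentile(b[bl],[2,98]),1))
E
```

```text
27.4333 [ 0.62260844 -0.02065253  0.27906738] [-8.15089774e-02  3.94191574e-01  1.61411797e+00 -5.72815020e-04
  1.12338941e+00 -2.64886831e-01] 0.05963865778073929 [ 0.86015787 -0.1877869  -0.24572435]
27.4833 [ 0.62149346 -0.02057231  0.2759177 ] [-8.15153098e-02  3.96896836e-01  1.61789315e+00 -5.94326452e-04
  1.12009974e+00 -2.64884276e-01] 0.05978981001475466 [-0.55298431 -0.4134075  -1.1254813 ]
side cover plane slopes [9.000000e-04 5.600000e-03 1.072438e+02] 2558
 knob 53 [ 0.61754281 -0.00564232  0.09871349]
 tray plane [-1.00000e-04 -3.80000e-03  6.26107e+01]
 rim rear/front/left/right 52.8 -50.8 60.5 -59.1
 magenta 89.2
 lifter blade z [-3.4  0.1  4.2] 901
 handle 315 [-55.8  36.7] [-7.1  9.8]
scene cover plane slopes [1.000000e-03 7.000000e-03 1.082136e+02] 1789
 knob 52 [ 0.62071877 -0.00468895  0.09750365]
 tray plane [-1.25000e-02  3.40000e-03  6.32458e+01]
 rim rear/front/left/right 51.2 -51.2 61.2 -57.0
 magenta 89.2
 lifter blade z [-3.1  0.8  4.8] 384
 handle 213 [-60.6  35.1] [-7.2 12.3]
```

All the checks agree: the cover is flat, the tray is centred, square and level, and the lifter lies on the bench. Handing in.

```bash
python3 -c "
from plant import workorder; print(workorder.hand_in())"
```

```text
the job is handed in; nothing more can be done
None
```

The job is done and handed in at about 27.5 s of the 72 s allowed; hand-in gave no verdict.

I took the lifter from its stand and levelled its blade on the bench. I slid it under the tray against the warmer's fence and carried the tray to the blue rack with steel rails. After drawing the lifter out I laid it on the open bench, then held the cover's knob all the way down its arc at about 1 rad/s.

Last checks, from both fixed cameras:
- **Tray:** centred within about 2 mm and square to about 1° on the rack. It is level to 0.013 rad or better, with its height matching the rail tops.
- **Cover:** flat to about 0.006 rad, which is within the cameras' bias, so it is shut.
- **Lifter:** flat on the bench, clear of tray, rack and warmer.
- **Gripper force:** closing on the knob gave a brief misalignment force of about 29 N in total, below the limits. I relaxed it before moving the cover.
- **Not checked:** I took no final measurement of the bottle, box and jar; no move went near them. The viewing limit of 12 pictures ran out before I closed the cover, so that step and the final checks rest on measurements alone.

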